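Close a tin of lacquer with the bench lever press

ROBOT

A 6-joint arm with a two-finger parallel gripper is mounted at the origin on a cart in front of the work surface, level with it; the furniture and walls round the work are solid. World frame = base frame: x ahead of the robot, y to its left, z up, the work surface at z = 0. Lengths are in mm, angles in rad, forces in N, time in s.
With the tool pointing down it reaches from about 300 to 825 mm from the base axis. Payload 5.4 kg.
Tool frame: the origin (TCP) lies between the finger pads; the fingertips stand 11 mm ahead of it and the grasp point (between the pads) lies 8 mm behind it (r.tcp_to_tips is the distance from the TCP to the fingertips, in mm); z points along the fingers, y is the line along which they close (so a half turn about z gives the same grasp; the last joint's range is limited). The gripper opens to 92 mm and grips with 3 to 60 N. Pads are 20 mm wide; open, the fingers measure 128 mm over their backs; the gripper's body (75 mm by 189 mm) begins 69 mm behind the grasp point.
Start: joints at [-1.506, 0.158, 1.597, -0, 1.386, -0.21], TCP at [156.005, -553.415, 190.201] pointing down, gripper open.
Joint ranges: [-2.91, 2.91], [-0.94, 2.29], [0.18, 2.7], [-1.29, 4.43], [0.17, 2.64], [-3, 3]. Speed limits (rad/s): [2.57, 2.57, 3.14, 3.14, 3.14, 3.14].

INTERFACE

Orientations are given as a 3x3 rotation matrix whose columns are the frame's x, y, z axes.
In Python, from plant import r, eyes gives the robot as it stands. The module is installed in compiled form; this text tells all that it offers.
- The arm moves only by the tool jog_arm, never from a script. Its argument "increments" is a list of rows, each a list of 5 numbers: the closure, from 0 (fully open) to 1 (shut), then the shift along the tool's x, y, z scaled (see below), then the turn about the tool's z scaled (see below). In form: [[grip, tx, ty, tz, turn], ...]. A call has exactly 5 rows; each row is the pose to reach, as a shift and turn from the pose commanded when the call began, along the tool's axes at that moment, turning the shorter way round; what a row does not reach only later rows make up. The controller multiplies each number of a shift by 0.1 m and each number of a turn by 360 degrees. A row lasts 1/12 s, in which the tool goes at most 41.7 mm and 7.16 degrees, less where a joint would pass 70% of its speed; a pose out of reach is approached as far as the arm can. A call with a number of a shift or a turn outside -1 to 1 is refused whole. A call with a gripper value outside its range is refused whole. The fingers move at their own pace and stop on an object; "squeeze" is the grip in N (left out, the last holds). Time passes only in rows, so rows that repeat a pose let the fingers close, or fill a call up. It gives the time, the measured TCP pose, the force, the opening and the grip force at its end, in the units of the state.
- r.observe(): the state, without advancing time (a new reading comes with each control period).
- eyes.read_camera(name): name is "scene" or "top" or "wrist"; returns the picture (480x640x3 uint8, blue, green, red); there is no depth.
- eyes.calibration(name): a dict with "intrinsics" (3x3 intrinsics, pixels), "camera_from_world" (4x4, takes a point from world to camera coordinates). Camera axes: x right, y down, z forward; pixel columns grow to the right and rows downward; lengths in mm; the calibration is good to about 2 mm. A picture is of the moment at which its call begins: read the wrist's pose just before it. calibration takes no time and is no camera call; for the wrist camera it gives the pose at the moment of the call.
- r.hand_in(): hands the job in; it is judged then, once.
The state is a dict: "time_s": time; "qpos": joint angles; "joint_vel": joint speeds; "joint_torque": joint torques, N m; "tcp_pos": TCP position; "eef_rot": TCP orientation; "force": force on the tool from outside, world axes, zero at the start; "moment": the same for the moment, N m; "width": finger opening in mm; "gripper_force": force on a finger pad.
Only numpy, scipy, OpenCV 4.12 (cv2) and the standard library are available. Lean on these libraries where they do the work, as an engineer would, in place of code of your own. Each camera call takes 0.05 s, during which the arm holds its last target. There are 200 camera calls.

TASK

Close the tin of lacquer: slide it along the bed of the lever press, without lifting it, until it sits in the vee stop under the ram, then pull the sprung lever down until you feel the lid bottom fully home, firmly but without forcing it, which would dent the lid. Then ease the lever slowly all the way back up to its rest, never letting it fly up, and leave the tin standing in the vee. Use the press on the lid, not the hand, and do not disturb the oil bottle and the two pigment jars.

Things in the scene. Friction and masses are not known exactly. Their poses are not given: they have to be found in the camera images.
- press: fixed bench lever press, dark green cast C-frame, open to its front and left. Origin on the table under the ram axis; x from its front to its column, y to its left, z up. Head: x -32 to 115, y -25 to 25, z 156 to 236 mm; a round spring housing (radius 31 at x 35, z 195) reaches y 44; column: x 75 to 125, y -37 to 37 mm
- vee (a point): where the tin must stand: 20 mm above the press's origin, on its flat steel bed (press x -65 to 65, y -80 to 205 mm). Two slippery white plastic bars 24 mm high form a vee that opens to +y and centres the tin here. Above it is the ram's round foot, 48 mm wide, on a screw set differently each time: raised, its underside is 80 to 90 mm above this point (not reported)
- hinge (a point): centre of the lever's hinge, at x 35, y -49, z 195 mm of the press; the hinge axis is the press's y axis. Rack and pinion: the ram goes down 28 mm per rad of the lever
- lever (a joint): rad; 0 at its raised rest (bar 35 degrees above level, pointing to the press's -x), grows as pulled down, end stop 1.1. A spring returns it: about 1 N at the grip near rest, 3 N half-way, 5 N at the end; pressing the lid in adds about 6 N; once it has bottomed (at 0.5 to 0.9 rad, depending on the foot) the force rises steeply. Let go when low it flies up; within 0.1 rad of rest it settles gently
- grip (a point): middle of the round black rubber cross grip at the end of the lever bar, 210 mm from the hinge; 110 mm long along the press's y, 23 mm in diameter; at rest x -137, y -49, z 315 mm of the press. The spring holds it against whatever presses on its top
- tin: round red tin with a brass-coloured band, 91 mm in diameter, 64.5 mm high, about 0.6 kg, standing on the bed; origin at the centre of its underside, z up
- tin_lid: brass-coloured round friction lid in the tin's mouth, 73 mm in diameter, standing proud. Origin on its axis, 8 mm below its top: 62 to 63.5 mm above the tin's underside at first, 57.5 mm when fully home (its top is then level with the tin's rim to 1 mm). It takes about 45 N to press in; more than 220 N (about 33 N at the lever's grip) dents it
- oil_bottle: bystander: clear bottle of yellow oil with a yellow cap, 74 mm in diameter, 231 mm high; origin at the centre of its underside
- jar_indigo: bystander: glass jar with blue pigment and a red cap, 52 mm in diameter, 70 mm high; origin at the centre of its underside
- jar_cinnabar: bystander: glass jar with red pigment and a black cap, 48 mm in diameter, 62 mm high; origin at the centre of its underside
Mind the look-alikes: they are no part of the job. What is shaped like the tin but green or orange is not meant.

How it is judged (in metres and radians):
On the way, in this order (a step that is already met when the one before it is completed fails the run):
1. the tin stands upright in the vee under the ram (axis within 6 mm), its lid still proud and the lever still up (horizontal distance between tin and press below 0.006 m and angle between tin's own z axis and vertical below 0.05 rad and z of tin_lid in the frame of tin above 0.061 m and value of joint lever below 0.1 rad), for 0.2 s.
2. with the lever pulled down, the lid is pressed home to 0.8 mm in the tin under the ram (z of tin_lid in the frame of tin below 0.0583 m and value of joint lever above 0.4 rad and horizontal distance between tin and press below 0.008 m), for 0.1 s.
3. the lever is back up within 0.06 rad of its rest (value of joint lever below 0.06 rad), for 0.2 s.
At the end, for the whole second after the job is handed in: the lid is home in the tin to 0.8 mm, the tin stands upright and still on the bed with its axis within 8 mm of the ram's, and the lever is back up within 0.06 rad of its rest (z of tin_lid in the frame of tin below 0.0583 m and value of joint lever below 0.06 rad and horizontal distance between tin and press below 0.008 m and angle between tin's own z axis and vertical below 0.05 rad and z of tin in the frame of press below 0.023 m and linear speed of tin below 0.02 m/s); the robot touches nothing.
It fails at once if the lever flies up: it returns faster than 1.2 rad/s (velocity of joint lever below -1.2 rad/s).
It fails at once if the lid is dented: the press pushes on it with more than 220 N (contact force between press and tin_lid above 220 N).
It fails at once if the hand presses on the lid with more than 12 N (contact force between any of the fingers, the arm and tin_lid above 12 N).
It fails at once if the tin is lifted more than 10 mm off the bed or tipped by more than 0.35 rad (z of tin in the frame of press above 0.03 m or angle between tin's own z axis and vertical above 0.35 rad).
It fails at once if the oil bottle or a pigment jar is shifted by more than 20 mm or knocked over (distance of any of oil_bottle, jar_indigo, jar_cinnabar from where it was at the start of the episode above 0.02 m or angle between any of oil_bottle, jar_indigo, jar_cinnabar's own z axis and vertical above 0.3 rad).
It also fails if it takes over 72 s, if anything falls off the work surface, if the arm or the gripper's body presses on something with over 40 N, if the wrist force passes 120 N, or if a joint passes its speed limit or range.

## Working session

There is one attempt and no reset: what is moved stays moved. The work goes in short steps, Python scripts to look and compute and a tool call to move; the robot and the scene stay as the last step left them, time stands still between calls to the robot, and variables do not carry over. Pictures are saved under pics/ and viewed, at most 13 in all, crops included, and the job is handed in when it is done.

Besides the shell and the picture viewer there is one more tool, called as name(argument=value, ...), one argument or row to a line, values as JSON. jog_arm: Moves the arm, as the interface text tells. Its arguments: {"type":"object","properties":{"increments":{"type":"array","items":{"type":"array","items":{"type":"number"}}},"squeeze":{"type":"number"}},"required":["increments"]}

```bash
mkdir -p pics; cat > h.py <<'E'
import numpy as np, cv2
from plant import r, eyes
def ray(c,uv):
    K=np.array(c["intrinsics"]);T=np.array(c["camera_from_world"])
    R=T[:3,:3];o=-R.T@T[:3,3]
    d=R.T@np.linalg.inv(K)@np.array([uv[0],uv[1],1.0]);return o,d
def onz(c,uv,z):
    o,d=ray(c,uv);return o+d*(z-o[2])/d[2]
def proj(c,p):
    K=np.array(c["intrinsics"]);T=np.array(c["camera_from_world"])
    q=K@(T[:3,:3]@np.array(p)+T[:3,3]);return q[:2]/q[2]
def snap(n,f):
    im=eyes.read_camera(n);cv2.imwrite('pics/'+f,im);return im
E
python3 - <<'E'
from h import *
for n in ("scene","top"):
    snap(n,n+"0.png");c=eyes.calibration(n);print(n,ray(c,(320,240)),c["intrinsics"][0])
s=r.observe();print(s["time_s"],s["eef_rot"],s["width"],r.tcp_to_tips)
E
```

```text
scene (array([  60.50942788,  689.92372884, 1103.21362089]), array([ 0.40730984, -0.54209322, -0.73506945])) [500.37865212   0.         323.33738512]
top (array([ 368.70947914,   45.01932128, 1186.35790401]), array([ 0.19063801, -0.02118718, -0.98145605])) [497.55591057   0.         318.71829388]
0.1 [[ 9.62479926e-01  2.71352874e-01 -9.68722750e-05]
 [ 2.71352660e-01 -9.62478580e-01  1.64818520e-03]
 [ 3.54002300e-04 -1.61263172e-03 -9.99998637e-01]] 92.00946052169978 11.0
```

View pics/scene0.png

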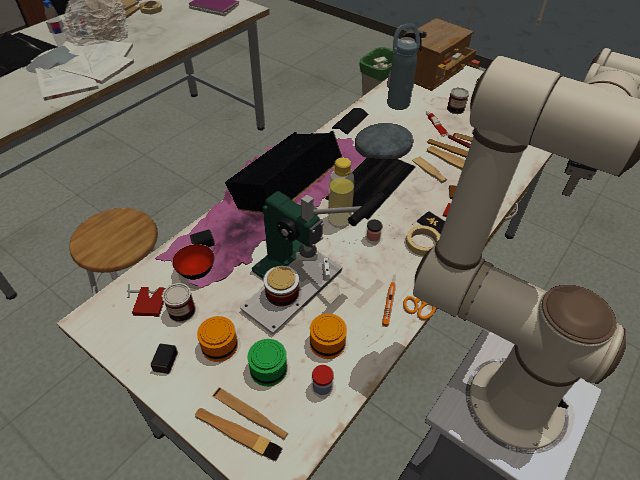

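View pics/top0.png

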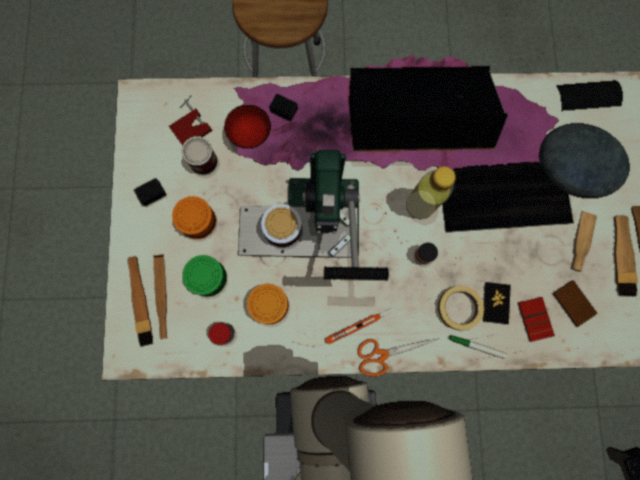

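The scene view shows the red/brass tin on the press bed at (282,283), with the press at (300,230). The top view has the tin at (281,224), the bed spanning about (238–355, 206–256), the black grip at (357,273), the cinnabar jar at (427,253), the oil bottle at (435,185) and the indigo jar at (220,333). World +x is up in the image and +y is left.

```bash
python3 - <<'E'
from h import *
t=cv2.imread('pics/top0.png');s=cv2.imread('pics/scene0.png')
cv2.imwrite('pics/tc.png',cv2.resize(t[140:290,225:425],None,fx=4,fy=4,interpolation=cv2.INTER_CUBIC))
c=eyes.calibration("top");cs=eyes.calibration("scene")
# grip: dark blob in window
m=np.zeros(t.shape[:2],np.uint8);m[258:290,315:400]=(t[258:290,315:400].max(2)<30)*255
k=max(cv2.findContours(m,0,1)[0],key=cv2.contourArea);rc=cv2.minAreaRect(k);print("grip",rc)
b=cv2.boxPoints(rc);
for p in b: print(onz(c,p,315).round(1))
print("gripc",onz(c,rc[0],318).round(1))
# lid brass
h=cv2.cvtColor(t,cv2.COLOR_BGR2HSV)
m=np.zeros(t.shape[:2],np.uint8);w=(slice(195,250),slice(250,308))
print("hsv lid",h[224,282],"bed",h[245,255],"rim",h[224,263])
m[w]=((h[w][...,0]<30)&(h[w][...,1]>80)&(h[w][...,2]>110))*255
k=max(cv2.findContours(m,0,1)[0],key=cv2.contourArea);e=cv2.fitEllipse(k);print("lid",e,onz(c,e[0],90.5).round(1))
# bed
m=np.zeros(t.shape[:2],np.uint8);w=(slice(195,262),slice(230,365))
m[w]=((h[w][...,1]<25)&(h[w][...,2]>60)&(h[w][...,2]<190))*255
m=cv2.morphologyEx(m,cv2.MORPH_OPEN,np.ones((3,3)))
k=max(cv2.findContours(m,0,1)[0],key=cv2.contourArea);rc=cv2.minAreaRect(k);print("bed",rc)
for p in cv2.boxPoints(rc): print(p,onz(c,p,20).round(1))
for n,uv,z in (("oil",(443,178),231),("cin",(427,252),62),("ind",(221,333),70)): print(n,onz(c,uv,z).round(0))
E
```

```text
grip ((355.4999694824219, 272.9999694824219), (62.99999237060547, 9.999998092651367), -0.0)
[469.7  20.8 315. ]
[487.5  20.4 315. ]
[485.1 -91.1 315. ]
[467.3 -90.2 315. ]
gripc [477.  -34.7 318. ]
hsv lid [ 19 136 154] bed [ 20  16 145] rim [103  23 177]
lid ((280.1628723144531, 222.79466247558594), (28.617385864257812, 30.28493881225586), 144.31996154785156) [623.  110.3  90.5]
bed ((298.0, 230.5), (61.0, 118.0), 90.0)
[239. 200.] [697.9 213.4  20. ]
[357. 200.] [692.3 -72.4  20. ]
[357. 261.] [542.7 -66.7  20. ]
[239. 261.] [548.7 212.5  20. ]
oil [ 676. -226.  231.]
cin [ 554. -225.   62.]
ind [381. 244.  70.]
```

View pics/tc.png

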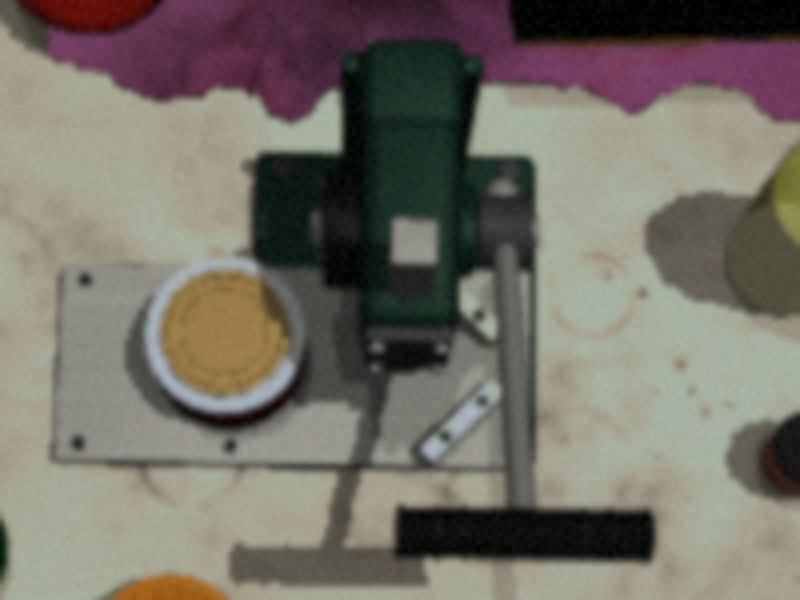

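The bed corners, vee bars and grip are clear in the crop: bed left corners (62,265) and (52,462), front-right corner (533,466), tin rim centre (225,335). Next I need the gripper body's real shape, because it decides how the tin can be pushed under the head.

```bash
python3 - <<'E'
from h import *
s=cv2.imread('pics/scene0.png');w=eyes.read_camera("wrist")
a=cv2.resize(s[130:220,540:640],(400,360),interpolation=cv2.INTER_CUBIC)
b=cv2.resize(w,(400,300));o=np.zeros((360,800,3),np.uint8);o[:,:400]=a;o[:300,400:]=b
cv2.imwrite('pics/g.png',o)
f=lambda x,y:np.array([(x+.5)/4-.5+225,(y+.5)/4-.5+140])
c=eyes.calibration("top")
P={n:onz(c,f(*p),z) for n,p,z in (("BL",(62,265),20),("FL",(52,462),20),("FR",(533,466),20),("tin",(225,335.5),84.5))}
for n in P: print(n,P[n].round(1))
y=(P["FL"]-P["FR"])[:2];print("len",np.linalg.norm(y),np.linalg.norm((P["BL"]-P["FL"])[:2]))
yaw=np.arctan2(-y[0],y[1]);e=y/np.linalg.norm(y);ex=np.array([e[1],-e[0]])
v=(P["FL"]+P["FR"])[:2]/2 + ex*65 - e*62.5
print("yaw",yaw,"vee",v)
for n,p in (("tin",P["tin"][:2]),("gripc",np.array([477,-34.7]))): print(n,(p-v)@ex,(p-v)@e)
cw=eyes.calibration("wrist");s=r.observe()
R=np.array(s["eef_rot"]);o_,d=ray(cw,(320,240));print("wristcam in tool",R.T@(o_-s["tcp_pos"]),R.T@d)
E
```

```text
BL [683.2 210.6  20. ]
FL [562.8 215.9  20. ]
FR [554.4 -69.2  20. ]
tin [622.7 109.   84.5]
len 285.21813728218876 120.45676811898049
yaw -0.029591440185313227 vee [621.71079557   8.91917893]
tin -1.990946185145237 100.11125368690726
gripc -143.35687599506187 -47.881658608678656
wristcam in tool [ 7.81649101e+01 -9.00039329e-02 -1.93747409e+02] [-2.72451589e-01 -3.35949965e-05  9.62187683e-01]
```

View pics/g.png

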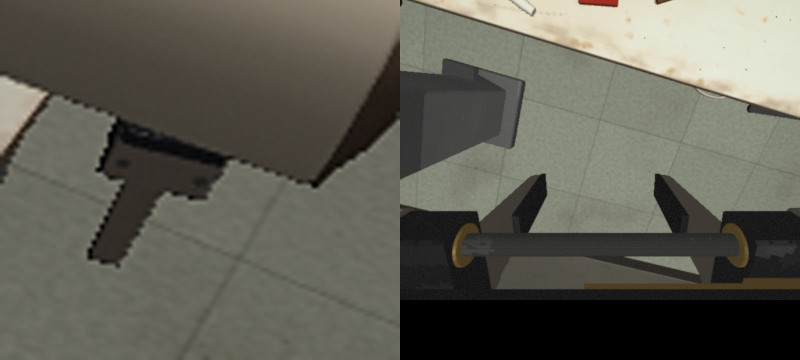

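The bed measures 285 mm long, exactly as given. The vee is at about (620, 9), the press yaw about -0.03 rad, and the tin at press y ≈ 100. I'll swing the hand round to the tin's +y side, keeping high and clear of the grip.

jog_arm(
  increments=[
    [0, 0.2, -0.2, -0.12, 0],
    [0, 0.4, -0.4, -0.24, 0],
    [0, 0.6, -0.6, -0.36, 0],
    [0, 0.8, -0.8, -0.48, 0],
    [0, 1, -1, -0.6, 0],
  ],
)

```text
time_s: 0.57
tcp_pos: [225.5, -428.6, 250.3]
eef_rot: [[0.963, 0.271, -0.0], [0.271, -0.963, 0.001], [0.0, -0.001, -1.0]]
force: [-0.6, -0.2, -0.4]
width: 92.0
gripper_force: 0.0
```

jog_arm(
  increments=[
    [0, 0.2, -0.2, -0.12, 0],
    [0, 0.4, -0.4, -0.24, 0],
    [0, 0.6, -0.6, -0.36, 0],
    [0, 0.8, -0.8, -0.48, 0],
    [0, 1, -1, -0.6, 0],
  ],
)

```text
time_s: 0.98
tcp_pos: [294.6, -305.2, 310.5]
eef_rot: [[0.963, 0.271, -0.0], [0.271, -0.963, 0.0], [0.0, -0.0, -1.0]]
force: [0.3, 0.5, -0.0]
width: 91.9
gripper_force: 0.0
```

jog_arm(
  increments=[
    [0, 0.1, -0.25, 0, 0],
    [0, 0.2, -0.5, 0, 0],
    [0, 0.3, -0.75, 0, 0],
    [0, 0.4, -1, 0, 0],
    [0, 0.4, -1, 0, 0],
  ],
)

```text
time_s: 1.4
tcp_pos: [306.0, -196.4, 310.5]
eef_rot: [[0.961, 0.275, 0.001], [0.275, -0.961, 0.0], [0.001, -0.0, -1.0]]
force: [0.3, -0.9, -0.2]
width: 91.7
gripper_force: 0.0
```

jog_arm(
  increments=[
    [0, 0.1, -0.25, 0, 0],
    [0, 0.2, -0.5, 0, 0],
    [0, 0.3, -0.75, 0, 0],
    [0, 0.4, -1, 0, 0],
    [0, 0.4, -1, 0, 0],
  ],
)

```text
time_s: 1.82
tcp_pos: [317.3, -89.7, 310.4]
eef_rot: [[0.961, 0.276, 0.001], [0.276, -0.961, 0.001], [0.001, -0.0, -1.0]]
force: [0.2, -0.4, 0.5]
width: 92.0
gripper_force: 0.0
```

jog_arm(
  increments=[
    [0, 0.1, -0.25, 0, 0],
    [0, 0.2, -0.5, 0, 0],
    [0, 0.3, -0.75, 0, 0],
    [0, 0.4, -1, 0, 0],
    [0, 0.4, -1, 0, 0],
  ],
)

```text
time_s: 2.23
tcp_pos: [328.5, 17.4, 310.2]
eef_rot: [[0.961, 0.277, 0.0], [0.277, -0.961, 0.001], [0.001, -0.001, -1.0]]
force: [1.9, -1.8, -0.4]
width: 91.7
gripper_force: 0.0
```

jog_arm(
  increments=[
    [0, 0.1, -0.25, 0, 0],
    [0, 0.2, -0.5, 0, 0],
    [0, 0.3, -0.75, 0, 0],
    [0, 0.4, -1, 0, 0],
    [0, 0.4, -1, 0, 0],
  ],
)

```text
time_s: 2.65
tcp_pos: [339.9, 123.9, 309.9]
eef_rot: [[0.961, 0.276, -0.001], [0.276, -0.961, 0.001], [-0.0, -0.001, -1.0]]
force: [0.0, -0.8, 0.1]
width: 92.1
gripper_force: 0.0
```

jog_arm(
  increments=[
    [0, 0.2, 0, 0, -0.0198],
    [0, 0.4, 0, 0, -0.0396],
    [0, 0.6, 0, 0, -0.0594],
    [0, 0.8, 0, 0, -0.0792],
    [0, 1, 0, 0, -0.099],
  ],
)

```text
time_s: 3.07
tcp_pos: [437.5, 147.0, 309.8]
eef_rot: [[0.62, 0.784, -0.0], [0.784, -0.62, -0.001], [-0.001, 0.0, -1.0]]
force: [-0.4, 0.3, 0.6]
width: 92.2
gripper_force: 0.0
```

jog_arm(
  increments=[
    [0, 0.2, 0.02, 0, -0.0198],
    [0, 0.4, 0.04, 0, -0.0396],
    [0, 0.6, 0.06, 0, -0.0594],
    [0, 0.8, 0.08, 0, -0.0792],
    [0, 0.85, 0.1, 0, -0.099],
  ],
)

```text
time_s: 3.48
tcp_pos: [498.8, 208.2, 309.1]
eef_rot: [[0.046, 0.999, -0.001], [0.999, -0.046, -0.0], [-0.0, -0.001, -1.0]]
force: [-0.1, 0.3, 0.1]
width: 91.7
gripper_force: 0.0
```

jog_arm(
  increments=[
    [0, 0, 0.2, 0, -0.002],
    [0, 0, 0.4, 0, -0.003],
    [0, 0, 0.6, 0, -0.003],
    [0, 0, 0.8, 0, -0.003],
    [0, 0, 1, 0, -0.003],
  ],
)

```text
time_s: 3.9
tcp_pos: [598.5, 200.9, 309.5]
eef_rot: [[0.035, 0.999, -0.001], [0.999, -0.035, -0.001], [-0.001, -0.001, -1.0]]
force: [-0.2, 0.0, 0.3]
width: 92.3
gripper_force: 0.0
```

```bash
python3 - <<'E'
from h import *
s=r.observe();im=snap("scene","s1.png");c=eyes.calibration("scene")
R=np.array(s["eef_rot"]);p=np.array(s["tcp_pos"])
T=lambda v:proj(c,p+R@np.array(v,float))
print(p,np.degrees(np.arctan2(R[1,0],R[0,0])))
u=T((0,0,0)).astype(int);x0,y0=max(0,min(540,u[0]-50)),max(0,u[1]-60)
cr=cv2.resize(im[y0:y0+90,x0:x0+100],None,fx=6,fy=6,interpolation=cv2.INTER_CUBIC)
def dl(a,b,col):
    q=[tuple(int(k) for k in (T(v)-[x0,y0])*6) for v in (a,b)];cv2.line(cr,*q,col,1)
for sx in(-37.5,37.5):
    dl((sx,-94.5,-77),(sx,94.5,-77),(0,255,255)); 
for sy in(-94.5,94.5): dl((-37.5,sy,-77),(37.5,sy,-77),(0,255,255))
for sy in (-64,64):
    for sx in (-10,10): dl((sx,sy,11),(sx,sy,-77),(0,255,0))
cv2.imwrite('pics/s1c.png',cr)
E
```

```text
[598.51059959 200.87197315 309.5159057 ] 88.01645359718424
```

View pics/s1c.png

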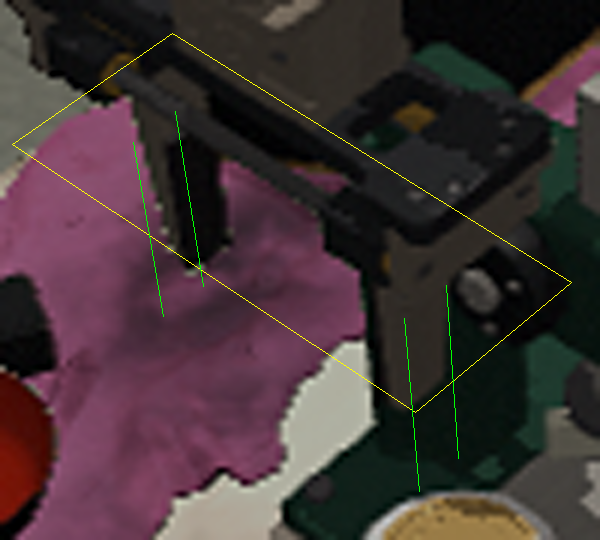

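The crop shows the two fingers (tips near (200,265) and (410,400)), with the carriage running from the finger toward tool -x, about (375→550, 240→150). So the body looks offset from the finger line. I'll check that numerically with wrist-camera rays.

```bash
python3 - <<'E'
from h import *
s=r.observe();R=np.array(s["eef_rot"]);p=np.array(s["tcp_pos"]);c=eyes.calibration("wrist")
o,_=ray(c,(0,0));o=R.T@(o-p);print("cam",o)
def at(u,v,z):
    d=R.T@ray(c,(u,v))[1];return (o+d*(z-o[2])/d[2]).round(0)
P={}
for n,uv,zs in (("tipL",(232,280),(11,)),("tipR",(408,280),(11,)),("tipLback",(200,372),(11,-20)),("rod",(320,391),(-77,-100,-120)),("edge",(320,450),(-77,-100,-120)),("brassL",(104,391),(-77,-100,-120)),("black",(320,479),(-77,-100,-150))):
    print(n,[at(*uv,z).tolist() for z in zs])
# scene: finger tip right -> 3D at x/y consistency
cs=eyes.calibration("scene");u=proj(cs,p).astype(int);x0,y0=max(0,min(540,u[0]-50)),max(0,u[1]-60)
f=lambda x,y:(x/6+x0,y/6+y0)
def tl(x,y,ty):  # intersect ray with plane tool y = ty
    o,d=ray(cs,f(x,y));o=R.T@(o-p);d=R.T@d;return (o+d*(ty-o[1])/d[1]).round(0).tolist()
for n,q in (("fingR tip l",(375,405)),("fingR tip r",(440,400)),("finger top r",(447,290)),("carr low r",(535,205)),("carr up r",(550,145)),("carr l",(368,250))):
    print(n,[tl(*q,t) for t in (-64,-94)])
E
```

```text
cam [  78.39792149   -0.22718792 -193.74606068]
tipL [[-6.0, -56.0, 11.0]]
tipR [[-6.0, 55.0, 11.0]]
tipLback [[-74.0, -83.0, 11.0], [-51.0, -71.0, -20.0]]
rod [[-17.0, -0.0, -77.0], [1.0, -0.0, -100.0], [18.0, -0.0, -120.0]]
edge [[-47.0, -0.0, -77.0], [-22.0, -0.0, -100.0], [-1.0, -0.0, -120.0]]
brassL [[-17.0, -87.0, -77.0], [1.0, -70.0, -100.0], [18.0, -55.0, -120.0]]
black [[-63.0, -0.0, -77.0], [-35.0, -0.0, -100.0], [25.0, -0.0, -150.0]]
fingR tip l [[25.0, -64.0, -46.0], [52.0, -94.0, -92.0]]
fingR tip r [[-5.0, -64.0, -23.0], [24.0, -94.0, -70.0]]
finger top r [[-12.0, -64.0, -72.0], [18.0, -94.0, -116.0]]
carr low r [[-55.0, -64.0, -79.0], [-24.0, -94.0, -122.0]]
carr up r [[-64.0, -64.0, -101.0], [-31.0, -94.0, -143.0]]
carr l [[22.0, -64.0, -117.0], [49.0, -94.0, -159.0]]
```

```bash
python3 - <<'E'
from h import *
cs=eyes.calibration("scene");im=eyes.read_camera("scene");cv2.imwrite('pics/s2.png',im)
s=r.observe();R=np.array(s["eef_rot"]);p=np.array(s["tcp_pos"]);print(p)
print("tin lid pred",proj(cs,(621,109,91)),"seen (282,281)");h=cv2.cvtColor(im,cv2.COLOR_BGR2HSV)
m=np.zeros(im.shape[:2],np.uint8);w=(slice(260,310),slice(255,310));m[w]=((h[w][...,0]<30)&(h[w][...,1]>80)&(h[w][...,2]>110))*255
k=max(cv2.findContours(m,0,1)[0],key=cv2.contourArea);print(cv2.fitEllipse(k))
u=proj(cs,p);print("tcp",u)
for sy in (-64,-46,46,64): print(sy,[proj(cs,p+R@np.array([sx,sy,11.])).round(1) for sx in(-10,10)])
x0,y0=int(u[0])-55,int(u[1])-65;print(x0,y0)
cv2.imwrite('pics/s2c.png',cv2.resize(im[y0:y0+90,x0:x0+110],None,fx=6.5,fy=6.5,interpolation=cv2.INTER_CUBIC))
E
```

```text
[599.04618614 200.45445167 308.31738808]
tin lid pred [280.71011409 277.11027009] seen (282,281)
((280.4461669921875, 277.8689880371094), (19.927215576171875, 27.628896713256836), 90.92069244384766)
tcp [255.92402045 245.0665985 ]
-64 [array([281.4, 260.5]), array([274.9, 266.1])]
-46 [array([275.2, 256.3]), array([268.6, 261.8])]
46 [array([244.6, 235.8]), array([238. , 240.9])]
64 [array([238.9, 231.9]), array([232.3, 237. ])]
200 180
```

View pics/s2c.png

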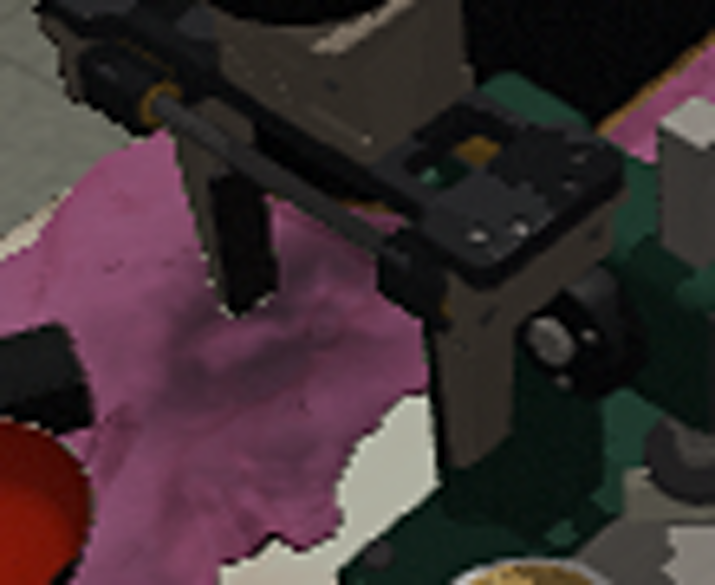

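The tin check confirms the scene calibration to under 1 px. In the crop the finger (435–513, bottom at 465) hangs near the body's +x edge, and the carriage runs back to (615,225). Next I'll work out the best hand placement that keeps the body clear of the head and spring housing.

```bash
cat > opt.py <<'E'
import numpy as np, cv2
def rect(x0,x1,y0,y1): return np.array([[x0,y0],[x1,y0],[x1,y1],[x0,y1]],np.float32)
obs=[rect(-32,115,-25,25),rect(4,66,-44,44),rect(75,125,-37,37)]
def dist0(P):
    P=P.astype(np.float32);d=-cv2.pointPolygonTest(P.reshape(-1,1,2),(0.,0.),True);return d
for front in (37.5,28,22):
    best=(999,)
    body=rect(front-75,front,-94.5,94.5)
    for o in range(0,47,23):           # inner face offset of the +y finger
        fin=rect(-10,10,o,o+18)
        for a in np.radians(np.arange(-180,180,5)):
            R=np.array([[np.cos(a),np.sin(a)],[np.sin(a),-np.cos(a)]])
            B=body@R.T;F=fin@R.T
            for x in range(-150,100,4):
                for y in range(20,130,4):
                    d=dist0(F+[x,y])
                    if d>=best[0] or d<35: continue
                    if all(cv2.intersectConvexConvex((B+[x,y]).astype(np.float32),q)[0]<1 for q in obs): best=(d,o,np.degrees(a),x,y)
    print(front,best)
E
timeout 300 python3 opt.py
```

```text
37.5 (60.0, 23, np.float64(0.0), -70, 24)
28 (51.9139975186487, 46, np.float64(5.0), -66, 44)
22 (44.0, 23, np.float64(0.0), -54, 24)
```

Direct finger pushing can't reach the vee with the body clear of the head: the best contact is 52–60 mm from the ram axis, against a 45.5 mm tin radius. The neighbouring orange tin at top (193,216) has the same diameter and lies in line with the bed, so I'll grip it as a pusher block. I'll measure it now.

```bash
python3 - <<'E'
from h import *
for n,f,w in (("top","top0.png",(slice(185,245),slice(165,225))),("scene","scene0.png",(slice(310,365),slice(190,245)))):
    im=cv2.imread('pics/'+f);h=cv2.cvtColor(im,cv2.COLOR_BGR2HSV);c=eyes.calibration(n)
    m=np.zeros(im.shape[:2],np.uint8);m[w]=((h[w][...,0]<25)&(h[w][...,1]>150)&(h[w][...,2]>100))*255
    k=max(cv2.findContours(m,0,1)[0],key=cv2.contourArea);x=cv2.boundingRect(k);e=cv2.fitEllipse(k)
    print(n,x,np.round(e[0],1),np.round(e[1],1))
    for z in (55,60,64.5,70): print(z,onz(c,e[0],z).round(1))
    if n=="top":
        hu=cv2.convexHull(k)[:,0,:]
        for q in (hu[hu[:,0].argmin()],hu[hu[:,0].argmax()],hu[hu[:,1].argmin()],hu[hu[:,1].argmax()]): print(q,onz(c,q.astype(float),64.5).round(1))
    V=h[w];print(h[e and int(e[0][1])][int(e[0][0])])
c=eyes.calibration("top");print("vase jar",onz(c,(199,152),70).round(0),"green",onz(c,(204,274),64).round(0))
E
```

```text
top (173, 197, 39, 38) [191.6 215.1] [36.6 38.8]
55 [653.7 318.4  55. ]
60 [652.5 317.1  60. ]
64.5 [651.3 316.1  64.5]
70 [650.  314.7  70. ]
[173 222] [635.8 358.3  64.5]
[211 210] [662.6 271.6  64.5]
[197 197] [694.4 304.5  64.5]
[190 234] [606.8 318.6  64.5]
[ 14 216 168]
scene (197, 316, 39, 33) [216.  332.2] [31.2 37.9]
55 [652.7 314.7  55. ]
60 [649.9 316.5  60. ]
64.5 [647.4 318.1  64.5]
70 [644.3 320.1  70. ]
[ 17 255 184]
vase jar [803. 301.  70.] green [514. 285.  64.]
```

```bash
python3 - <<'E'
from h import *
a=cv2.imread('pics/top0.png')[185:250,160:240];b=cv2.imread('pics/scene0.png')[305:370,180:260]
cv2.imwrite('pics/o.png',np.hstack([cv2.resize(i,(400,325),interpolation=cv2.INTER_CUBIC) for i in(a,b)]))
E
```

```text
(no output)
```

View pics/o.png

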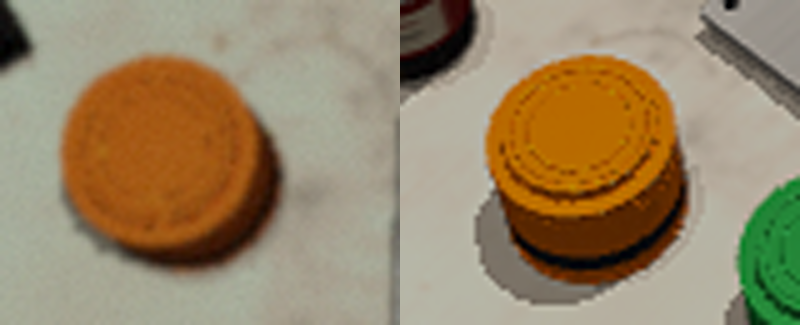

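The orange tin's top centre is (651.5, 317), at about z 60, seen consistently in both views: crop discs at (160,152) and (584,137), about 87–91 mm across. I'm moving over it.

jog_arm(
  increments=[
    [0, 0.14, 0.05, 0.2, 0],
    [0, 0.28, 0.1, 0.4, 0],
    [0, 0.42, 0.15, 0.6, 0],
    [0, 0.55, 0.2, 0.8, 0],
    [0, 0.68, 0.24, 1, 0],
  ],
)

```text
time_s: 4.42
tcp_pos: [623.1, 269.8, 209.2]
eef_rot: [[0.034, 0.999, -0.0], [0.999, -0.034, -0.001], [-0.001, -0.0, -1.0]]
force: [0.2, -0.7, 0.2]
width: 92.1
gripper_force: 0.0
```

jog_arm(
  increments=[
    [0, 0.18, 0.06, 0.25, 0],
    [0, 0.36, 0.12, 0.5, 0],
    [0, 0.54, 0.18, 0.8, 0],
    [0, 0.68, 0.24, 1, 0],
    [0, 0.68, 0.24, 1, 0],
  ],
)

```text
time_s: 4.83
tcp_pos: [645.8, 337.5, 103.1]
eef_rot: [[0.032, 0.999, -0.01], [0.999, -0.032, -0.003], [-0.003, -0.01, -1.0]]
force: [-0.5, -0.7, -1.4]
width: 92.1
gripper_force: 0.0
```

```bash
python3 - <<'E'
from h import *
s=r.observe();R=np.array(s["eef_rot"]);p=np.array(s["tcp_pos"]);im=eyes.read_camera("wrist");c=eyes.calibration("wrist")
print(p,s["force"])
sc=eyes.read_camera("scene");cs=eyes.calibration("scene");u=proj(cs,p);x0,y0=int(u[0])-50,int(u[1])-60;print(x0,y0)
a=cv2.resize(sc[y0:y0+120,x0:x0+100],(400,480),interpolation=cv2.INTER_CUBIC)
b=cv2.resize(im,(400,300));o=np.zeros((480,800,3),np.uint8);o[:,:400]=a;o[:300,400:]=b
for q,col in (((651.5,317,60),(255,255,255)),((651.5-45,317,60),(255,0,0)),((651.5+45,317,60),(255,0,0))):
    k=proj(c,q)/1.6;cv2.circle(o,(int(k[0])+400,int(k[1])),3,col,-1)
for sy in(-46,46): k=proj(c,p+R@np.array([10.,sy,11]))/1.6;cv2.circle(o,(int(k[0])+400,int(k[1])),3,(0,255,0),-1)
cv2.imwrite('pics/w1.png',o)
E
```

```text
[645.80718838 337.45027666 103.05008333] [-0.47567515 -0.7350272  -1.40558083]
158 269
```

View pics/w1.png

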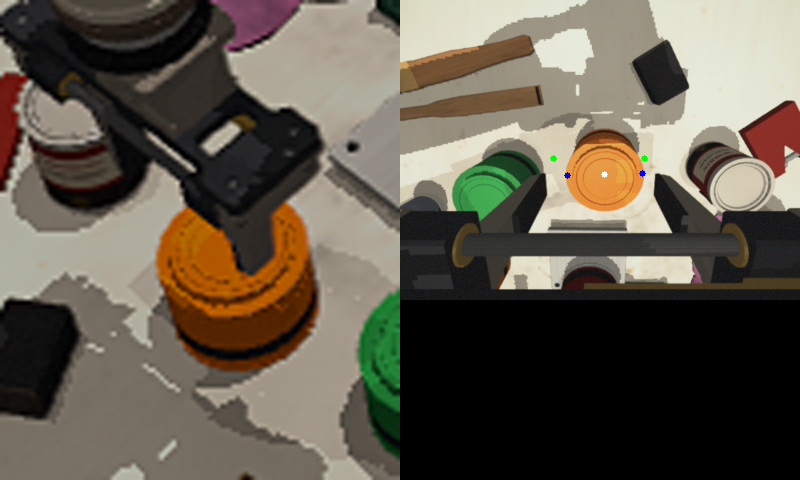

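The wrist view has the orange disc centred at (605,172), within 2 px of my prediction, with edges at 567–643 (90 mm). The fingers are at 545 and 657. The visible tips look shorter than stated, so I'll settle, centre, descend in steps and watch the force.

jog_arm(
  increments=[
    [0, 0, 0, 0, 0],
    [0, 0, 0, 0, 0],
    [0, 0, 0, 0, 0],
    [0, 0, 0, 0, 0],
    [0, 0, 0, 0, 0],
  ],
)

```text
time_s: 5.35
tcp_pos: [649.6, 338.0, 111.3]
eef_rot: [[0.033, 0.999, 0.001], [0.999, -0.033, 0.0], [0.0, 0.001, -1.0]]
force: [0.1, -0.0, -0.5]
width: 92.2
gripper_force: 0.0
```

jog_arm(
  increments=[
    [0, -0.03, 0.025, 0.1, 0],
    [0, -0.03, 0.025, 0.2, 0],
    [0, -0.03, 0.025, 0.3, 0],
    [0, -0.03, 0.025, 0.4, 0],
    [0, -0.03, 0.025, 0.45, 0],
  ],
)

```text
time_s: 5.77
tcp_pos: [649.9, 334.6, 61.9]
eef_rot: [[0.033, 0.999, -0.004], [0.999, -0.033, -0.001], [-0.001, -0.004, -1.0]]
force: [-0.1, 0.0, -1.3]
width: 92.3
gripper_force: 0.0
```

jog_arm(
  increments=[
    [0, 0, 0, 0.02, 0],
    [0, 0, 0, 0.04, 0],
    [0, 0, 0, 0.06, 0],
    [0, 0, 0, 0.08, 0],
    [0, 0, 0, 0.1, 0],
  ],
)

```text
time_s: 6.18
tcp_pos: [651.9, 335.3, 55.7]
eef_rot: [[0.033, 0.999, 0.001], [0.999, -0.033, 0.0], [0.0, 0.001, -1.0]]
force: [-0.7, -0.3, -1.2]
width: 91.9
gripper_force: 0.0
```

jog_arm(
  increments=[
    [0, 0, 0, 0.04, 0],
    [0, 0, 0, 0.08, 0],
    [0, 0, 0, 0.12, 0],
    [0, 0, 0, 0.16, 0],
    [0, 0, 0, 0.2, 0],
  ],
)

```text
time_s: 6.6
tcp_pos: [651.4, 335.1, 34.6]
eef_rot: [[0.033, 0.999, -0.0], [0.999, -0.033, -0.0], [-0.0, -0.0, -1.0]]
force: [0.2, -0.7, 0.0]
width: 91.7
gripper_force: 0.0
```

jog_arm(
  increments=[
    [0.05, 0, 0, 0, 0],
    [0.1, 0, 0, 0, 0],
    [0.15, 0, 0, 0, 0],
    [0.2, 0, 0, 0, 0],
    [0.2, 0, 0, 0, 0],
  ],
  squeeze=25,
)

```text
time_s: 7.02
tcp_pos: [650.9, 334.9, 34.4]
eef_rot: [[0.033, 0.999, -0.001], [0.999, -0.033, -0.0], [-0.0, -0.001, -1.0]]
force: [-0.6, -0.4, -6.1]
width: 86.0
gripper_force: 24.6
```

jog_arm(
  increments=[
    [0.2, 0, 0, 0, 0],
    [0.2, 0, 0, 0, 0],
    [0.2, 0, 0, 0, 0],
    [0.2, 0, 0, 0, 0],
    [0.2, 0, 0, 0, 0],
  ],
)

```text
time_s: 7.43
tcp_pos: [651.5, 335.1, 35.2]
eef_rot: [[0.033, 0.999, 0.0], [0.999, -0.033, 0.0], [0.0, 0.0, -1.0]]
force: [0.1, -0.5, -4.6]
width: 86.4
gripper_force: 24.6
```

jog_arm(
  increments=[
    [0.2, 0, 0, -0.04, 0],
    [0.2, 0, 0, -0.1, 0],
    [0.2, 0, 0, -0.16, 0],
    [0.2, 0, 0, -0.22, 0],
    [0.2, 0, 0, -0.26, 0],
  ],
  squeeze=40,
)

```text
time_s: 7.85
tcp_pos: [652.3, 335.4, 63.0]
eef_rot: [[0.033, 0.999, 0.002], [0.999, -0.033, 0.001], [0.001, 0.002, -1.0]]
force: [0.6, 0.4, -5.7]
width: 85.5
gripper_force: 39.5
```

jog_arm(
  increments=[
    [0.2, 0, 0, 0, 0],
    [0.2, 0, 0, 0, 0],
    [0.2, 0, 0, -0.02, 0],
    [0.2, 0, 0, -0.02, 0],
    [0.2, 0, 0, -0.02, 0],
  ],
)

```text
time_s: 8.27
tcp_pos: [651.4, 335.1, 62.9]
eef_rot: [[0.033, 0.999, -0.0], [0.999, -0.033, -0.0], [-0.0, -0.0, -1.0]]
force: [0.1, 0.2, -5.3]
width: 85.9
gripper_force: 39.5
```

```bash
python3 - <<'E'
from h import *
s=r.observe();print(s["tcp_pos"],s["force"],s["width"],s["gripper_force"])
im=eyes.read_camera("scene");c=eyes.calibration("scene");h=cv2.cvtColor(im,cv2.COLOR_BGR2HSV);p=np.array(s["tcp_pos"])
R=np.array(s["eef_rot"]);k=proj(c,p).astype(int);x0,y0=k[0]-55,k[1]-60
cr=cv2.resize(im[y0:y0+110,x0:x0+110],(550,550),interpolation=cv2.INTER_CUBIC);print(x0,y0)
cv2.imwrite('pics/l1.png',cr)
E
```

```text
[651.38216932 335.07867724  62.9336343 ] [ 0.05828133  0.24424517 -5.29236184] 85.85860223453295 39.45307910442352
154 276
```

View pics/l1.png

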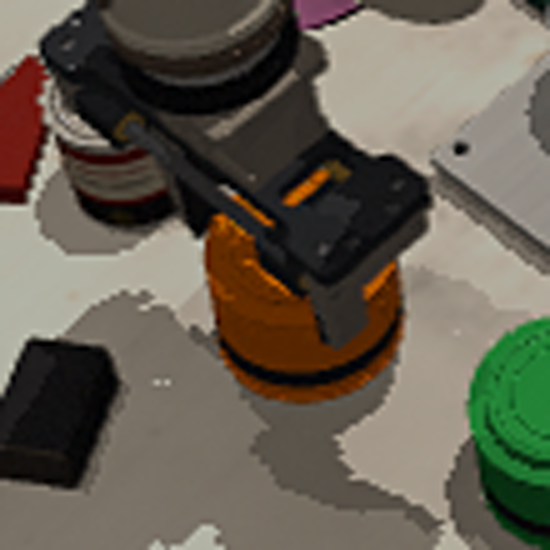

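The orange tin is held level: 5.3 N, tin bottom at (300,400) and finger tip at (345,340) in the crop. It's about 28 mm up, above the 20 mm bed. I'll line it up with the bed axis and push slowly.

jog_arm(
  increments=[
    [0.2, -0.17, -0.05, 0, 0],
    [0.2, -0.34, -0.1, 0, 0],
    [0.2, -0.51, -0.15, 0, 0],
    [0.2, -0.68, -0.2, 0, 0],
    [0.2, -0.85, -0.215, 0, 0],
  ],
)

```text
time_s: 8.73
tcp_pos: [626.2, 250.3, 62.9]
eef_rot: [[0.033, 0.999, -0.001], [0.999, -0.033, -0.0], [-0.0, -0.001, -1.0]]
force: [-0.4, 0.5, -5.9]
width: 85.6
gripper_force: 39.5
```

jog_arm(
  increments=[
    [0.2, -0.08, 0, 0, 0],
    [0.2, -0.16, 0, 0, 0],
    [0.2, -0.24, 0, 0, 0],
    [0.2, -0.3, 0, 0, 0],
    [0.2, -0.36, 0, 0, 0],
  ],
)

```text
time_s: 9.15
tcp_pos: [626.2, 215.2, 63.3]
eef_rot: [[0.033, 0.999, 0.0], [0.999, -0.033, 0.001], [0.001, 0.0, -1.0]]
force: [0.1, 4.7, -5.2]
width: 85.7
gripper_force: 39.7
```

```bash
cat >> h.py <<'E'
def tinpos(z=91):
    im=eyes.read_camera("scene");c=eyes.calibration("scene");h=cv2.cvtColor(im,cv2.COLOR_BGR2HSV)
    k0=proj(c,(622,60,z)).astype(int);m=np.zeros(im.shape[:2],np.uint8);w=(slice(k0[1]-60,k0[1]+50),slice(k0[0]-50,k0[0]+60))
    m[w]=((h[w][...,0]>15)&(h[w][...,0]<30)&(h[w][...,1]>80)&(h[w][...,1]<190)&(h[w][...,2]>110))*255
    m=cv2.morphologyEx(m,cv2.MORPH_OPEN,np.ones((3,3)))
    k=max(cv2.findContours(m,0,1)[0],key=cv2.contourArea);e=cv2.fitEllipse(cv2.convexHull(k));return onz(c,e[0],z).round(1),np.round(e[0]+e[1],1),cv2.contourArea(k)
E
python3 - <<'E'
from h import *
s=r.observe();print(s["tcp_pos"],s["force"],s["width"]);print(tinpos())
E
```

```text
[626.24597322 215.17713702  63.29892141] [ 0.06024681  4.6821376  -5.23071957] 85.70321107987216
(array([619.2, 104.4,  91. ]), array([282.4, 276.4,  18.6,  25.8]), 239.5)
```

jog_arm(
  increments=[
    [0.2, -0.06, 0, 0, 0],
    [0.2, -0.12, 0, 0, 0],
    [0.2, -0.18, 0, 0, 0],
    [0.2, -0.24, 0, 0, 0],
    [0.2, -0.3, 0, 0, 0],
  ],
)

```text
time_s: 9.62
tcp_pos: [625.1, 185.1, 63.4]
eef_rot: [[0.033, 0.999, 0.0], [0.999, -0.033, 0.001], [0.001, 0.0, -1.0]]
force: [-0.1, 5.3, -4.7]
width: 85.4
gripper_force: 39.8
```

jog_arm(
  increments=[
    [0.2, -0.06, 0, 0, 0],
    [0.2, -0.12, 0, 0, 0],
    [0.2, -0.18, 0, 0, 0],
    [0.2, -0.24, 0, 0, 0],
    [0.2, -0.3, 0, 0, 0],
  ],
)

```text
time_s: 10.03
tcp_pos: [624.0, 154.3, 63.2]
eef_rot: [[0.033, 0.999, -0.0], [0.999, -0.033, 0.0], [0.0, -0.0, -1.0]]
force: [-1.1, 5.4, -4.9]
width: 85.5
gripper_force: 39.8
```

```bash
python3 - <<'E'
from h import *
s=r.observe();print(s["tcp_pos"],s["force"],s["width"]);print(tinpos())
im=eyes.read_camera("top");c=eyes.calibration("top");h=cv2.cvtColor(im,cv2.COLOR_BGR2HSV)
m=np.zeros(im.shape[:2],np.uint8);w=(slice(195,262),slice(270,345))
m[w]=((h[w][...,0]>15)&(h[w][...,0]<30)&(h[w][...,1]>80)&(h[w][...,2]>90))*255
k=max(cv2.findContours(m,0,1)[0],key=cv2.contourArea);print("top",cv2.boundingRect(k),cv2.contourArea(k))
x,y,a,b=cv2.boundingRect(k)
for q in ((x,y+b/2),(x+a,y+b/2),(x+a/2,y),(x+a/2,y+b)): print(onz(c,q,91).round(1))
E
```

```text
[623.97768013 154.33499973  63.19443721] [-1.05878199  5.35728669 -4.89878476] 85.52969902443029Traceback (most recent call last):
  File "<stdin>", line 2, in <module>
  File "h.py", line 19, in tinpos
    k=max(cv2.findContours(m,0,1)[0],key=cv2.contourArea);e=cv2.fitEllipse(cv2.convexHull(k));return onz(c,e[0],z).round(1),np.round(e[0]+e[1],1),cv2.contourArea(k)
ValueError: max() iterable argument is empty
```

jog_arm(
  increments=[
    [0.2, -0.05, 0, 0, 0],
    [0.2, -0.1, 0, 0, 0],
    [0.2, -0.15, 0, 0, 0],
    [0.2, -0.2, 0, 0, 0],
    [0.2, -0.2, 0, 0, 0],
  ],
)

```text
time_s: 10.5
tcp_pos: [623.3, 133.5, 63.1]
eef_rot: [[0.034, 0.999, -0.0], [0.999, -0.034, -0.001], [-0.001, -0.0, -1.0]]
force: [-0.3, 2.2, -5.2]
width: 85.5
gripper_force: 39.5
```

```bash
python3 - <<'E'
from h import *
s=r.observe();print(s["tcp_pos"],s["force"])
cv2.imwrite('pics/p1s.png',eyes.read_camera("scene"));cv2.imwrite('pics/p1t.png',eyes.read_camera("top"))
for n in ("scene","top"):
    im=cv2.imread('pics/p1%s.png'%n[0]);c=eyes.calibration(n);h=cv2.cvtColor(im,cv2.COLOR_BGR2HSV)
    k0=proj(c,(622,30,91)).astype(int);w=(slice(k0[1]-35,k0[1]+35),slice(k0[0]-35,k0[0]+35))
    m=((h[w][...,0]>12)&(h[w][...,0]<30)&(h[w][...,1]>80)&(h[w][...,2]>50)).astype(np.uint8)
    nn,l,st,ce=cv2.connectedComponentsWithStats(m);print(n,k0)
    for i in range(1,nn):
        if st[i,4]>8: print(st[i]+[k0[0]-35,k0[1]-35,0,0,0],onz(c,ce[i]+k0-35,91).round(0))
E
```

```text
[623.32576299 133.49826739  63.0718952 ] [-0.30405573  2.19777788 -5.18127776]
scene [299 258]
[292 250  24  20 124] [610.  19.  91.]
[289 259   5   4  14] [637.  49.  91.]
[273 265   8   5  20] [651.  91.  91.]
[264 268  20  25 381] [628. 134.  91.]
[301 276   9   2   9] [573.  69.  91.]
[293 283   4  10  14] [573. 113.  91.]
top [315 222]
[281 193   7   6  20] [686. 101.  91.]
[281 207  11  13  32] [639.  94.  91.]
[302 213  27  26 301] [612.  41.  91.]
[290 224   9  13  44] [606.  82.  91.]
```

The top mask puts the lid centre at about (620, 23), matching dead reckoning (26 expected). For the last ~17 mm I'll push in small steps and watch the force.

jog_arm(
  increments=[
    [0.2, -0.03, 0, 0, 0],
    [0.2, -0.06, 0, 0, 0],
    [0.2, -0.09, 0, 0, 0],
    [0.2, -0.11, 0, 0, 0],
    [0.2, -0.12, 0, 0, 0],
  ],
)

```text
time_s: 11.02
tcp_pos: [623.0, 122.8, 63.2]
eef_rot: [[0.033, 0.999, -0.0], [0.999, -0.033, 0.0], [0.0, -0.0, -1.0]]
force: [-0.2, 4.6, -5.3]
width: 85.3
gripper_force: 39.8
```

jog_arm(
  increments=[
    [0.2, -0.005, 0, 0, 0],
    [0.2, -0.01, 0, 0, 0],
    [0.2, -0.015, 0, 0, 0],
    [0.2, -0.02, 0, 0, 0],
    [0.2, -0.025, 0, 0, 0],
  ],
)

```text
time_s: 11.43
tcp_pos: [622.9, 120.6, 63.2]
eef_rot: [[0.033, 0.999, -0.0], [0.999, -0.033, 0.0], [0.0, -0.0, -1.0]]
force: [-0.1, 4.5, -4.8]
width: 85.6
gripper_force: 39.8
```

jog_arm(
  increments=[
    [0.2, -0.005, 0, 0, 0],
    [0.2, -0.01, 0, 0, 0],
    [0.2, -0.015, 0, 0, 0],
    [0.2, -0.02, 0, 0, 0],
    [0.2, -0.025, 0, 0, 0],
  ],
)

```text
time_s: 11.85
tcp_pos: [622.8, 118.0, 63.2]
eef_rot: [[0.033, 0.999, -0.0], [0.999, -0.033, 0.0], [0.0, -0.0, -1.0]]
force: [-1.1, 6.0, -5.1]
width: 85.5
gripper_force: 39.9
```

jog_arm(
  increments=[
    [0.2, -0.004, 0, 0, 0],
    [0.2, -0.008, 0, 0, 0],
    [0.2, -0.012, 0, 0, 0],
    [0.2, -0.016, 0, 0, 0],
    [0.2, -0.02, 0, 0, 0],
  ],
)

```text
time_s: 12.27
tcp_pos: [621.9, 117.1, 63.0]
eef_rot: [[0.033, 0.999, -0.002], [0.999, -0.033, 0.002], [0.002, -0.002, -1.0]]
force: [-1.7, 8.1, -4.4]
width: 85.2
gripper_force: 40.1
```

jog_arm(
  increments=[
    [0.2, -0.004, 0, 0, 0],
    [0.2, -0.008, 0, 0, 0],
    [0.2, -0.012, 0, 0, 0],
    [0.2, -0.016, 0, 0, 0],
    [0.2, -0.02, 0, 0, 0],
  ],
)

```text
time_s: 12.68
tcp_pos: [621.4, 116.4, 63.1]
eef_rot: [[0.034, 0.999, -0.003], [0.999, -0.034, 0.004], [0.004, -0.003, -1.0]]
force: [-3.6, 12.7, -2.4]
width: 85.7
gripper_force: 40.4
```

jog_arm(
  increments=[
    [0.2, -0.004, 0, 0, 0],
    [0.2, -0.008, 0, 0, 0],
    [0.2, -0.012, 0, 0, 0],
    [0.2, -0.012, 0, 0, 0],
    [0.2, -0.012, 0, 0, 0],
  ],
)

```text
time_s: 13.1
tcp_pos: [621.3, 116.2, 63.3]
eef_rot: [[0.033, 0.999, -0.003], [0.999, -0.033, 0.006], [0.005, -0.003, -1.0]]
force: [-3.7, 13.6, -2.2]
width: 85.8
gripper_force: 40.6
```

```bash
cat > tl.py <<'E'
from h import *
im=eyes.read_camera("top");c=eyes.calibration("top");h=cv2.cvtColor(im,cv2.COLOR_BGR2HSV)
k0=proj(c,(622,10,91)).astype(int);w=(slice(k0[1]-30,k0[1]+30),slice(k0[0]-30,k0[0]+25))
m=((h[w][...,0]>12)&(h[w][...,0]<30)&(h[w][...,1]>80)&(h[w][...,2]>50)).astype(np.uint8)
nn,l,st,ce=cv2.connectedComponentsWithStats(m);print(k0)
for i in range(1,nn):
    if st[i,4]>30:
        x,y,a,b,_=st[i]+[k0[0]-30,k0[1]-30,0,0,0];print(x,y,a,b,"left y",onz(c,(x-.5,k0[1]),91)[1].round(1),"right y",onz(c,(x+a-.5,k0[1]),91)[1].round(1),"front x",onz(c,(x+a/2,y+b-.5),91)[0].round(1))
s=r.observe();print(s["tcp_pos"],s["force"])
E
python3 tl.py
```

```text
[324 222]
310 216 31 23 left y 44.1 right y -25.9 front x 584.6
[621.26359454 116.19764651  63.26588004] [-3.19831809 14.07673155 -1.67781574]
```

The force rose steeply at TCP y = 116.2, where I predicted contact, and the lid now measures (621, 9), so the tin is in the vee. I'm backing off and returning the orange tin to its place.

jog_arm(
  increments=[
    [0.2, 0.04, 0, 0, 0],
    [0.2, 0.15, 0, 0, 0],
    [0.2, 0.4, 0, 0, 0],
    [0.2, 0.7, 0, 0, 0],
    [0.2, 1, 0, 0, 0],
  ],
)

```text
time_s: 13.57
tcp_pos: [626.3, 212.5, 63.1]
eef_rot: [[0.035, 0.999, 0.0], [0.999, -0.035, -0.002], [-0.002, 0.0, -1.0]]
force: [0.9, 0.5, -5.6]
width: 85.4
gripper_force: 39.5
```

jog_arm(
  increments=[
    [0.2, 0.25, 0.07, 0, 0],
    [0.2, 0.5, 0.14, 0, 0],
    [0.2, 0.75, 0.2, 0, 0],
    [0.2, 1, 0.23, 0, 0],
    [0.2, 1, 0.23, 0, 0],
  ],
)

```text
time_s: 13.98
tcp_pos: [652.4, 316.2, 62.9]
eef_rot: [[0.03, 1.0, 0.001], [1.0, -0.03, 0.001], [0.001, 0.001, -1.0]]
force: [-0.7, 1.8, -5.9]
width: 85.7
gripper_force: 39.6
```

jog_arm(
  increments=[
    [0.2, 0.1, 0, 0.05, 0],
    [0.2, 0.2, 0, 0.1, 0],
    [0.2, 0.2, 0, 0.15, 0],
    [0.2, 0.2, 0, 0.2, 0],
    [0.2, 0.2, 0, 0.25, 0],
  ],
)

```text
time_s: 14.4
tcp_pos: [652.6, 331.0, 37.1]
eef_rot: [[0.034, 0.999, -0.001], [0.999, -0.034, -0.001], [-0.001, -0.001, -1.0]]
force: [-0.4, 1.6, -0.5]
width: 85.9
gripper_force: 39.8
```

```bash
python3 tl.py
```

```text
[324 222]
309 214 32 25 left y 46.3 right y -25.9 front x 584.7
[652.28653121 331.05778051  36.2510317 ] [ 0.19149184 -0.66236565 -5.62013564]
```

jog_arm(
  increments=[
    [0.2, 0, 0, 0.01, 0],
    [0.2, 0, 0, 0.02, 0],
    [0.15, 0, 0, 0.02, 0],
    [0.1, 0, 0, 0.02, 0],
    [0, 0, 0, 0.02, 0],
  ],
)

```text
time_s: 14.87
tcp_pos: [653.4, 331.8, 36.9]
eef_rot: [[0.033, 0.999, 0.001], [0.999, -0.033, 0.0], [0.0, 0.001, -1.0]]
force: [-0.7, -0.4, -0.4]
width: 90.2
gripper_force: 0.0
```

jog_arm(
  increments=[
    [0, 0, 0, 0, 0],
    [0, 0, 0, 0, 0],
    [0, 0, 0, -0.03, 0],
    [0, 0, 0, -0.06, 0],
    [0, 0, 0, -0.1, 0],
  ],
)

```text
time_s: 15.28
tcp_pos: [653.3, 332.0, 47.0]
eef_rot: [[0.033, 0.999, 0.001], [0.999, -0.033, 0.0], [0.0, 0.001, -1.0]]
force: [0.3, 1.0, 0.3]
width: 92.1
gripper_force: 0.0
```

jog_arm(
  increments=[
    [0, 0, 0, -0.2, 0],
    [0, 0, 0, -0.4, 0],
    [0, 0, 0, -0.6, 0],
    [0, 0, 0, -0.8, 0],
    [0, 0, 0, -1, 0],
  ],
)

```text
time_s: 15.7
tcp_pos: [653.1, 332.0, 148.1]
eef_rot: [[0.033, 0.999, 0.001], [0.999, -0.033, 0.0], [0.0, 0.001, -1.0]]
force: [0.1, -0.7, 0.1]
width: 92.2
gripper_force: 0.0
```

jog_arm(
  increments=[
    [0.5, -0.19, -0.08, -0.18, 0],
    [1, -0.38, -0.16, -0.36, 0],
    [1, -0.57, -0.24, -0.54, 0],
    [1, -0.75, -0.32, -0.72, 0],
    [1, -0.93, -0.405, -0.9, 0],
  ],
  squeeze=10,
)

```text
time_s: 16.12
tcp_pos: [609.0, 239.5, 237.9]
eef_rot: [[0.033, 0.999, 0.001], [0.999, -0.033, 0.0], [0.0, 0.001, -1.0]]
force: [-0.5, 0.4, -0.2]
width: 60.9
gripper_force: 0.0
```

jog_arm(
  increments=[
    [1, -0.19, -0.08, -0.18, 0],
    [1, -0.38, -0.16, -0.36, 0],
    [1, -0.57, -0.24, -0.54, 0],
    [1, -0.75, -0.32, -0.72, 0],
    [1, -0.93, -0.405, -0.9, 0],
  ],
)

```text
time_s: 16.53
tcp_pos: [565.3, 147.8, 328.0]
eef_rot: [[0.033, 0.999, 0.001], [0.999, -0.033, 0.0], [0.0, 0.001, -1.0]]
force: [0.7, 0.3, -0.3]
width: 26.9
gripper_force: 0.0
```

jog_arm(
  increments=[
    [1, -0.19, -0.08, -0.08, 0],
    [1, -0.38, -0.16, -0.16, 0],
    [1, -0.57, -0.24, -0.24, 0],
    [1, -0.75, -0.32, -0.32, 0],
    [1, -0.93, -0.405, -0.4, 0],
  ],
)

```text
time_s: 16.95
tcp_pos: [521.8, 56.2, 367.5]
eef_rot: [[0.033, 0.999, 0.001], [0.999, -0.033, -0.0], [-0.0, 0.001, -1.0]]
force: [0.7, -0.2, 0.3]
width: 0.5
gripper_force: 0.0
```

jog_arm(
  increments=[
    [1, -0.19, -0.08, 0, 0],
    [1, -0.38, -0.16, 0, 0],
    [1, -0.57, -0.24, 0, 0],
    [1, -0.75, -0.32, 0, 0],
    [1, -0.93, -0.405, 0, 0],
  ],
)

```text
time_s: 17.37
tcp_pos: [478.2, -35.4, 367.0]
eef_rot: [[0.033, 0.999, 0.001], [0.999, -0.033, -0.001], [-0.0, 0.001, -1.0]]
force: [0.5, 0.3, -0.2]
width: 0.4
gripper_force: 0.0
```

jog_arm(
  increments=[
    [1, 0, 0, 0, 0],
    [1, 0, 0, 0, 0],
    [1, 0, 0, 0, 0],
    [1, 0, 0, 0, 0],
    [1, 0, 0, 0, 0],
  ],
)

```text
time_s: 17.78
tcp_pos: [479.0, -33.8, 366.2]
eef_rot: [[0.032, 0.999, 0.0], [0.999, -0.032, 0.0], [0.0, 0.0, -1.0]]
force: [0.2, 0.1, 0.5]
width: 0.8
gripper_force: 0.0
```

```bash
python3 tl.py; python3 -c "
from h import *
im=eyes.read_camera('wrist');cv2.imwrite('pics/wg.png',im)
s=r.observe();p=s['tcp_pos'];c=eyes.calibration('wrist');print(proj(c,(479,-35.5,327)),proj(c,(479,20,315)),proj(c,(479,-90,315)),proj(c,np.array(p)+[0,0,-11]),proj(c,np.array(p)+[0,0,22]))
g=cv2.cvtColor(im,cv2.COLOR_BGR2GRAY)
"
```

```text
[324 222]
309 213 14 26 left y 46.3 right y 14.7 front x 585.1
321 245 10 7 left y 19.3 right y -3.3 front x 555.0
[478.93976726 -33.85853271 366.18151962] [ 0.20058156  0.43317733 -0.43655653]
[320.88693802 259.03139383] [318.37595499 178.10113181] [323.03818016 319.75607322] [320.71389989 271.23977164] [320.76179224 293.24276943]
```

Centred over the grip at z 366. I'm descending onto it, following the lever's arc.

jog_arm(
  increments=[
    [1, -0.01, 0, 0.06, 0],
    [1, -0.015, 0, 0.12, 0],
    [1, -0.015, 0, 0.18, 0],
    [1, -0.015, 0, 0.23, 0],
    [1, -0.015, 0, 0.26, 0],
  ],
  squeeze=20,
)

```text
time_s: 18.3
tcp_pos: [478.2, -35.9, 338.9]
eef_rot: [[0.033, 0.999, -0.002], [0.999, -0.033, 0.001], [0.001, -0.002, -1.0]]
force: [0.4, 0.2, 1.6]
width: 0.5
gripper_force: 0.0
```

jog_arm(
  increments=[
    [1, 0, -0.04, 0.06, 0],
    [1, 0, -0.09, 0.14, 0],
    [1, 0, -0.13, 0.22, 0],
    [1, 0, -0.17, 0.3, 0],
    [1, 0, -0.205, 0.39, 0],
  ],
)

```text
time_s: 18.72
tcp_pos: [457.8, -35.4, 300.6]
eef_rot: [[0.033, 0.999, 0.0], [0.999, -0.033, -0.0], [-0.0, 0.0, -1.0]]
force: [-0.2, 0.0, 0.4]
width: 0.5
gripper_force: 0.0
```

jog_arm(
  increments=[
    [1, 0, 0, 0, 0],
    [1, 0, 0, 0, 0],
    [1, 0, 0, 0, 0],
    [1, 0, 0, 0, 0],
    [1, 0, 0, 0, 0],
  ],
)

```text
time_s: 19.13
tcp_pos: [458.5, -35.5, 301.7]
eef_rot: [[0.033, 0.999, 0.001], [0.999, -0.033, -0.0], [-0.0, 0.001, -1.0]]
force: [-0.1, 0.7, -0.0]
width: 0.5
gripper_force: 0.0
```

```bash
python3 - <<'E'
from h import *
s=r.observe();print(s["tcp_pos"],s["force"],s["moment"])
im=snap("scene","lv.png");c=eyes.calibration("scene")
p=np.array(s["tcp_pos"]);k=proj(c,p).astype(int);print("tcp px",k)
x0,y0=k[0]-70,k[1]-70;cv2.imwrite('pics/lvc.png',cv2.resize(im[y0:y0+130,x0:x0+160],None,fx=4.5,fy=4.5,interpolation=cv2.INTER_CUBIC))
E
```

```text
[458.54007082 -35.45199134 301.71699438] [-0.07535225  0.68975496 -0.00780356] [-0.02193094 -0.06593305 -0.01196076]
tcp px [371 215]
```

View pics/lvc.png

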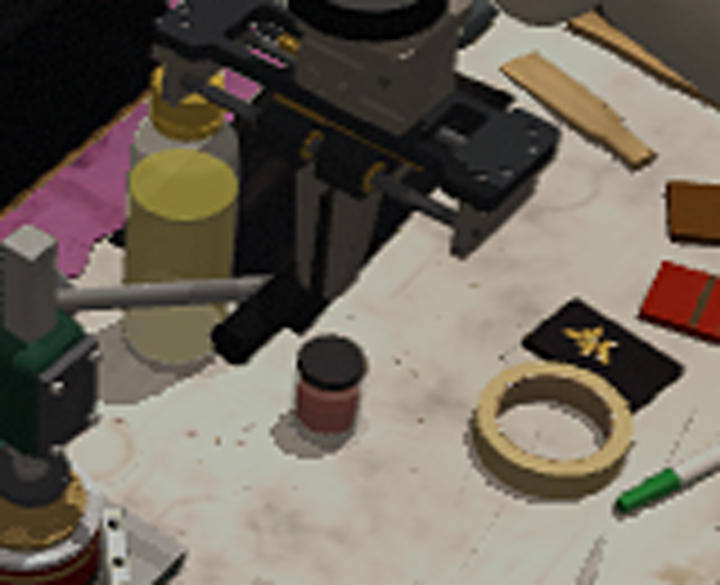

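The crop shows the lever bar unchanged at rest ((60,295)–(270,285)), with the fingertips at (325,297) level with the black grip. So the tips are about 30 mm higher than stated and haven't pressed it yet. I'll lift, recentre, and come down slowly until there is force.

jog_arm(
  increments=[
    [1, 0, 0, -0.1, 0],
    [1, 0, 0, -0.2, 0],
    [1, 0, 0.07, -0.25, 0],
    [1, 0, 0.14, -0.25, 0],
    [1, 0, 0.2, -0.25, 0],
  ],
)

```text
time_s: 19.6
tcp_pos: [479.2, -36.2, 327.3]
eef_rot: [[0.033, 0.999, 0.002], [0.999, -0.033, -0.001], [-0.001, 0.002, -1.0]]
force: [0.1, -0.2, -0.3]
width: 0.7
gripper_force: 0.0
```

jog_arm(
  increments=[
    [1, 0, 0, 0.03, 0],
    [1, 0, 0, 0.06, 0],
    [1, 0, 0, 0.09, 0],
    [1, 0, 0, 0.12, 0],
    [1, 0, 0, 0.15, 0],
  ],
)

```text
time_s: 20.02
tcp_pos: [477.8, -35.9, 310.5]
eef_rot: [[0.033, 0.999, -0.001], [0.999, -0.033, 0.0], [0.0, -0.001, -1.0]]
force: [0.0, -0.0, 0.0]
width: 0.1
gripper_force: 0.0
```

jog_arm(
  increments=[
    [1, 0, 0, 0.03, 0],
    [1, 0, 0, 0.06, 0],
    [1, 0, -0.01, 0.09, 0],
    [1, 0, -0.02, 0.12, 0],
    [1, 0, -0.03, 0.15, 0],
  ],
)

```text
time_s: 20.43
tcp_pos: [474.9, -35.9, 296.2]
eef_rot: [[0.033, 0.999, -0.0], [0.999, -0.033, -0.0], [-0.0, -0.0, -1.0]]
force: [-1.6, -0.4, 1.8]
width: 0.3
gripper_force: 1.0
```

jog_arm(
  increments=[
    [1, 0, -0.015, 0.03, 0],
    [1, 0, -0.03, 0.06, 0],
    [1, 0, -0.04, 0.09, 0],
    [1, 0, -0.05, 0.12, 0],
    [1, 0, -0.06, 0.15, 0],
  ],
)

```text
time_s: 20.85
tcp_pos: [469.0, -35.8, 281.0]
eef_rot: [[0.033, 0.999, 0.0], [0.999, -0.033, -0.0], [-0.0, 0.0, -1.0]]
force: [-1.8, -0.0, 2.6]
width: 0.6
gripper_force: 1.1
```

Contact came at TCP z ≈ 304, so the tips are about 22 mm behind the TCP. I'm pressing on along the arc in stages.

jog_arm(
  increments=[
    [1, 0, -0.05, 0.07, 0],
    [1, 0, -0.09, 0.14, 0],
    [1, 0, -0.13, 0.2, 0],
    [1, 0, -0.155, 0.26, 0],
    [1, 0, -0.18, 0.32, 0],
  ],
)

```text
time_s: 21.27
tcp_pos: [450.8, -35.1, 248.5]
eef_rot: [[0.033, 0.999, 0.0], [0.999, -0.033, 0.0], [0.0, -0.0, -1.0]]
force: [-0.1, -0.1, 2.8]
width: 0.4
gripper_force: 0.9
```

jog_arm(
  increments=[
    [1, 0, -0.015, 0.05, 0],
    [1, 0, -0.025, 0.1, 0],
    [1, 0, -0.04, 0.14, 0],
    [1, 0, -0.05, 0.18, 0],
    [1, 0, -0.055, 0.21, 0],
  ],
)

```text
time_s: 21.68
tcp_pos: [445.3, -34.9, 227.7]
eef_rot: [[0.033, 0.999, -0.001], [0.999, -0.033, 0.0], [0.0, -0.001, -1.0]]
force: [-3.0, -0.4, 2.8]
width: 0.5
gripper_force: 1.4
```

jog_arm(
  increments=[
    [1, 0, -0.01, 0.03, 0],
    [1, 0, -0.015, 0.06, 0],
    [1, 0, -0.02, 0.09, 0],
    [1, 0, -0.025, 0.11, 0],
    [1, 0, -0.025, 0.13, 0],
  ],
)

```text
time_s: 22.1
tcp_pos: [443.1, -34.9, 215.0]
eef_rot: [[0.033, 0.999, -0.0], [0.999, -0.033, -0.0], [-0.0, -0.0, -1.0]]
force: [-2.5, 0.4, 2.1]
width: 0.6
gripper_force: 1.4
```

Fx has grown to about -2.5 N, which suggests the tip sits toward the front of the round grip. I'll shift back over it before going on.

jog_arm(
  increments=[
    [1, 0, 0.02, 0, 0],
    [1, 0, 0.04, 0, 0],
    [1, 0, 0.06, 0, 0],
    [1, 0, 0.07, 0, 0],
    [1, 0, 0.07, 0, 0],
  ],
)

```text
time_s: 22.52
tcp_pos: [450.9, -35.2, 215.4]
eef_rot: [[0.033, 0.999, 0.001], [0.999, -0.033, -0.0], [-0.0, 0.001, -1.0]]
force: [0.1, -0.8, 3.0]
width: 0.7
gripper_force: 1.1
```

```bash
python3 - <<'E'
from h import *
s=r.observe();p=np.array(s["tcp_pos"]);print(p,s["force"],s["moment"])
im=snap("scene","lv2.png");c=eyes.calibration("scene")
# grip: end near camera; bar: dark pixels near expected
k=proj(c,p+[0,55,11]).astype(int);print("pred grip near end",k,"centre",proj(c,p+[0,0,11]))
w=(slice(k[1]-25,k[1]+25),slice(k[0]-25,k[0]+30));m=(im[w].max(2)<32).astype(np.uint8)
n,l,st,ce=cv2.connectedComponentsWithStats(m)
for i in range(1,n):
    if st[i,4]>15: print(st[i]+[k[0]-25,k[1]-25,0,0,0],ce[i]+k-25)
for q in (0.3,0.35,.4,.45,.5,.55):
    th=np.radians(35)-q;g=np.array([35-210*np.cos(th),-49,195+210*np.sin(th)])
    ex=np.array([.9996,-.0296,0]);ey=np.array([.0296,.9996,0]);ctr=np.array([620.5,9,0])+ex*g[0]+ey*g[1]+[0,0,g[2]]
    print(q,ctr.round(1),proj(c,ctr+ey*55).round(1))
E
```

```text
[450.88359416 -35.21171095 215.4452041 ] [ 0.14299892 -0.81061045  3.04589846] [-0.0462426  -0.07093578  0.05824941]
pred grip near end [358 252] centre [371.6355369  239.35661725]
[358 227  30  32 342] [372.7251462  242.45321637]
0.3 [454.2 -35.1 259.2] [357.7 242.5]
0.35 [451.2 -35.  249.2] [358.5 246. ]
0.4 [448.8 -34.9 239. ] [359.  249.5]
0.45 [446.8 -34.9 228.6] [359.4 252.9]
0.5 [445.4 -34.8 218.2] [359.5 256.1]
0.55 [444.5 -34.8 207.8] [359.5 259.2]
```

The force is now vertical (3 N), and the grip blob at (373,242) matches q ≈ 0.46. Carrying on down in small calls.

jog_arm(
  increments=[
    [1, 0, -0.005, 0.02, 0],
    [1, 0, -0.01, 0.04, 0],
    [1, 0, -0.015, 0.06, 0],
    [1, 0, -0.02, 0.08, 0],
    [1, 0, -0.02, 0.1, 0],
  ],
)

```text
time_s: 22.98
tcp_pos: [448.4, -35.1, 205.1]
eef_rot: [[0.033, 0.999, 0.001], [0.999, -0.033, -0.0], [-0.0, 0.001, -1.0]]
force: [1.9, -1.1, 1.1]
width: 0.7
gripper_force: 1.3
```

jog_arm(
  increments=[
    [1, 0, 0, 0.02, 0],
    [1, 0, 0, 0.04, 0],
    [1, 0, -0.005, 0.06, 0],
    [1, 0, -0.005, 0.08, 0],
    [1, 0, -0.005, 0.1, 0],
  ],
)

```text
time_s: 23.4
tcp_pos: [447.1, -35.0, 194.8]
eef_rot: [[0.033, 0.999, -0.001], [0.999, -0.033, 0.0], [-0.0, -0.001, -1.0]]
force: [-0.8, 0.2, 3.0]
width: 0.3
gripper_force: 1.3
```

jog_arm(
  increments=[
    [1, 0, 0, 0.02, 0],
    [1, 0, 0, 0.04, 0],
    [1, 0, 0, 0.06, 0],
    [1, 0, 0, 0.08, 0],
    [1, 0, 0, 0.1, 0],
  ],
)

```text
time_s: 23.82
tcp_pos: [447.5, -34.9, 184.9]
eef_rot: [[0.033, 0.999, -0.0], [0.999, -0.033, 0.0], [0.0, -0.0, -1.0]]
force: [-1.1, -0.4, 3.5]
width: 0.7
gripper_force: 1.3
```

jog_arm(
  increments=[
    [1, 0, 0, 0.02, 0],
    [1, 0, 0, 0.04, 0],
    [1, 0, 0.005, 0.06, 0],
    [1, 0, 0.005, 0.08, 0],
    [1, 0, 0.005, 0.1, 0],
  ],
)

```text
time_s: 24.23
tcp_pos: [448.3, -35.0, 175.1]
eef_rot: [[0.033, 0.999, 0.0], [0.999, -0.033, 0.0], [0.0, 0.0, -1.0]]
force: [-0.8, 0.4, 3.6]
width: 0.3
gripper_force: 1.3
```

jog_arm(
  increments=[
    [1, 0, 0.002, 0.02, 0],
    [1, 0, 0.004, 0.04, 0],
    [1, 0, 0.006, 0.06, 0],
    [1, 0, 0.008, 0.08, 0],
    [1, 0, 0.01, 0.1, 0],
  ],
)

```text
time_s: 24.65
tcp_pos: [449.8, -35.3, 166.4]
eef_rot: [[0.033, 0.999, 0.002], [0.999, -0.033, -0.001], [-0.0, 0.002, -1.0]]
force: [-3.9, 0.7, 10.7]
width: 0.5
gripper_force: 3.9
```

jog_arm(
  increments=[
    [1, 0, 0.002, 0.016, 0],
    [1, 0, 0.004, 0.032, 0],
    [1, 0, 0.006, 0.048, 0],
    [1, 0, 0.008, 0.064, 0],
    [1, 0, 0.01, 0.08, 0],
  ],
)

```text
time_s: 25.07
tcp_pos: [450.9, -35.4, 158.5]
eef_rot: [[0.033, 0.999, 0.002], [0.999, -0.033, -0.001], [-0.001, 0.002, -1.0]]
force: [-2.2, 0.5, 10.4]
width: 0.4
gripper_force: 4.0
```

The lid is now being pressed in (10.5 N).

jog_arm(
  increments=[
    [1, 0, 0.004, 0.016, 0],
    [1, 0, 0.008, 0.032, 0],
    [1, 0, 0.012, 0.048, 0],
    [1, 0, 0.016, 0.064, 0],
    [1, 0, 0.018, 0.08, 0],
  ],
)

```text
time_s: 25.48
tcp_pos: [453.2, -35.6, 150.7]
eef_rot: [[0.033, 0.999, 0.003], [0.999, -0.033, -0.001], [-0.001, 0.003, -1.0]]
force: [-2.2, 0.8, 10.1]
width: 0.7
gripper_force: 4.3
```

jog_arm(
  increments=[
    [1, 0, 0.004, 0.012, 0],
    [1, 0, 0.008, 0.024, 0],
    [1, 0, 0.012, 0.036, 0],
    [1, 0, 0.014, 0.048, 0],
    [1, 0, 0.016, 0.06, 0],
  ],
)

```text
time_s: 25.9
tcp_pos: [454.0, -35.6, 144.4]
eef_rot: [[0.033, 0.999, 0.001], [0.999, -0.033, -0.001], [-0.001, 0.001, -1.0]]
force: [-4.0, 0.3, 10.6]
width: 0.8
gripper_force: 5.2
```

jog_arm(
  increments=[
    [1, 0, 0.002, 0.008, 0],
    [1, 0, 0.004, 0.016, 0],
    [1, 0, 0.006, 0.024, 0],
    [1, 0, 0.008, 0.032, 0],
    [1, 0, 0.01, 0.04, 0],
  ],
)

```text
time_s: 26.32
tcp_pos: [454.6, -35.6, 140.2]
eef_rot: [[0.033, 0.999, -0.0], [0.999, -0.033, -0.001], [-0.001, -0.0, -1.0]]
force: [-5.0, -0.6, 10.7]
width: 0.4
gripper_force: 5.6
```

jog_arm(
  increments=[
    [1, 0, 0.002, 0.006, 0],
    [1, 0, 0.004, 0.012, 0],
    [1, 0, 0.006, 0.018, 0],
    [1, 0, 0.008, 0.024, 0],
    [1, 0, 0.01, 0.03, 0],
  ],
)

```text
time_s: 26.73
tcp_pos: [455.2, -35.6, 137.0]
eef_rot: [[0.033, 0.999, -0.001], [0.999, -0.033, -0.001], [-0.001, -0.001, -1.0]]
force: [-5.7, 0.3, 10.5]
width: 0.3
gripper_force: 5.6
```

jog_arm(
  increments=[
    [1, 0, 0, 0.006, 0],
    [1, 0, 0, 0.012, 0],
    [1, 0, 0, 0.018, 0],
    [1, 0, 0, 0.024, 0],
    [1, 0, 0, 0.03, 0],
  ],
)

```text
time_s: 27.15
tcp_pos: [455.7, -35.7, 134.2]
eef_rot: [[0.033, 0.999, 0.0], [0.999, -0.033, -0.001], [-0.001, 0.0, -1.0]]
force: [-4.6, 0.5, 10.7]
width: 0.7
gripper_force: 5.6
```

jog_arm(
  increments=[
    [1, 0, 0, 0.005, 0],
    [1, 0, 0, 0.01, 0],
    [1, 0, 0, 0.015, 0],
    [1, 0, 0, 0.02, 0],
    [1, 0, 0, 0.025, 0],
  ],
)

```text
time_s: 27.57
tcp_pos: [456.1, -35.7, 131.9]
eef_rot: [[0.033, 0.999, 0.001], [0.999, -0.033, -0.001], [-0.001, 0.001, -1.0]]
force: [-3.7, 1.2, 10.7]
width: 0.6
gripper_force: 5.6
```

jog_arm(
  increments=[
    [1, 0, 0, 0.005, 0],
    [1, 0, 0, 0.01, 0],
    [1, 0, 0, 0.015, 0],
    [1, 0, 0, 0.02, 0],
    [1, 0, 0, 0.025, 0],
  ],
)

```text
time_s: 27.98
tcp_pos: [456.6, -35.7, 129.7]
eef_rot: [[0.033, 0.999, 0.002], [0.999, -0.033, -0.001], [-0.001, 0.002, -1.0]]
force: [-3.9, 0.4, 10.3]
width: 0.3
gripper_force: 5.6
```

jog_arm(
  increments=[
    [1, 0, 0, 0.004, 0],
    [1, 0, 0, 0.008, 0],
    [1, 0, 0, 0.012, 0],
    [1, 0, 0, 0.016, 0],
    [1, 0, 0, 0.02, 0],
  ],
)

```text
time_s: 28.4
tcp_pos: [456.9, -35.7, 127.9]
eef_rot: [[0.033, 0.999, 0.003], [0.999, -0.033, -0.001], [-0.001, 0.003, -1.0]]
force: [-2.6, -0.0, 11.0]
width: 0.4
gripper_force: 5.6
```

jog_arm(
  increments=[
    [1, 0, 0, 0.004, 0],
    [1, 0, 0, 0.008, 0],
    [1, 0, 0, 0.012, 0],
    [1, 0, 0, 0.016, 0],
    [1, 0, 0, 0.02, 0],
  ],
)

```text
time_s: 28.82
tcp_pos: [457.3, -35.8, 126.5]
eef_rot: [[0.033, 0.999, 0.004], [0.999, -0.033, -0.001], [-0.001, 0.004, -1.0]]
force: [-3.0, 0.4, 14.0]
width: 0.5
gripper_force: 7.4
```

jog_arm(
  increments=[
    [1, 0, 0, 0.004, 0],
    [1, 0, 0, 0.008, 0],
    [1, 0, 0, 0.012, 0],
    [1, 0, 0, 0.016, 0],
    [1, 0, 0, 0.02, 0],
  ],
)

```text
time_s: 29.23
tcp_pos: [457.7, -35.8, 125.1]
eef_rot: [[0.033, 0.999, 0.005], [0.999, -0.033, -0.001], [-0.001, 0.005, -1.0]]
force: [-4.3, 1.7, 18.3]
width: 0.7
gripper_force: 9.3
```

The force climbs steeply (11, 14, then 18 N), so the lid has bottomed. I'll make one small firm nudge, hold it, then ease back up.

jog_arm(
  increments=[
    [1, 0, 0, 0.003, 0],
    [1, 0, 0, 0.006, 0],
    [1, 0, 0, 0.008, 0],
    [1, 0, 0, 0.008, 0],
    [1, 0, 0, 0.008, 0],
  ],
)

```text
time_s: 29.65
tcp_pos: [457.8, -35.9, 124.6]
eef_rot: [[0.033, 0.999, 0.005], [0.999, -0.033, -0.001], [-0.001, 0.005, -1.0]]
force: [-4.6, 1.3, 18.5]
width: 0.5
gripper_force: 9.8
```

jog_arm(
  increments=[
    [1, 0, 0, -0.01, 0],
    [1, 0, 0, -0.02, 0],
    [1, 0, -0.005, -0.04, 0],
    [1, 0, -0.01, -0.06, 0],
    [1, 0, -0.015, -0.08, 0],
  ],
)

```text
time_s: 30.07
tcp_pos: [455.9, -35.7, 130.6]
eef_rot: [[0.033, 0.999, 0.004], [0.999, -0.033, -0.001], [-0.001, 0.004, -1.0]]
force: [3.2, 0.2, 4.9]
width: 0.2
gripper_force: 2.1
```

jog_arm(
  increments=[
    [1, 0, -0.005, -0.03, 0],
    [1, 0, -0.01, -0.06, 0],
    [1, 0, -0.02, -0.1, 0],
    [1, 0, -0.03, -0.14, 0],
    [1, 0, -0.04, -0.18, 0],
  ],
)

```text
time_s: 30.48
tcp_pos: [451.5, -35.4, 148.5]
eef_rot: [[0.033, 0.999, 0.004], [0.999, -0.033, -0.001], [-0.001, 0.004, -1.0]]
force: [7.4, -0.4, 4.7]
width: 0.3
gripper_force: 3.3
```

jog_arm(
  increments=[
    [1, 0, 0.01, -0.01, 0],
    [1, 0, 0.02, -0.02, 0],
    [1, 0, 0.025, -0.03, 0],
    [1, 0, 0.025, -0.04, 0],
    [1, 0, 0.025, -0.05, 0],
  ],
)

```text
time_s: 30.9
tcp_pos: [451.6, -35.1, 151.8]
eef_rot: [[0.033, 0.999, -0.003], [0.999, -0.033, 0.0], [0.0, -0.003, -1.0]]
force: [-1.1, -1.1, 2.8]
width: 0.3
gripper_force: 1.4
```

```bash
python3 - <<'E'
from h import *
s=r.observe();p=np.array(s["tcp_pos"]);print(p,s["force"])
im=snap("scene","lv3.png");c=eyes.calibration("scene")
k=proj(c,p+[0,30,11]).astype(int)
w=(slice(k[1]-30,k[1]+30),slice(k[0]-35,k[0]+30));m=(im[w].max(2)<32).astype(np.uint8)
n,l,st,ce=cv2.connectedComponentsWithStats(m)
for i in range(1,n):
    if st[i,4]>30: print(st[i]+[k[0]-35,k[1]-30,0,0,0],ce[i]+k-[35,30])
for q in (.6,.65,.7,.75,.8,.85):
    th=np.radians(35)-q;g=np.array([35-210*np.cos(th),-49,195+210*np.sin(th)])
    ex=np.array([.9996,-.0296,0]);ey=np.array([.0296,.9996,0]);ctr=np.array([620.5,9,0])+ex*g[0]+ey*g[1]+[0,0,g[2]]
    print(q,ctr.round(1),proj(c,ctr+ey*55).round(1),proj(c,ctr).round(1))
E
```

```text
[451.5953161  -35.09685365 151.75223081] [-1.09832244 -1.06692064  2.82458619]
[367 233  12  23 110] [370.8        240.62727273]
[357 243  33  33 318] [372.39937107 259.50628931]
0.6 [444.1 -34.8 197.3] [359.3 262.1] [372.8 248.9]
0.65 [444.3 -34.8 186.8] [359.  264.9] [372.3 251.7]
0.7 [445.  -34.8 176.3] [358.4 267.6] [371.7 254.4]
0.75 [446.1 -34.9 165.9] [357.7 270.1] [370.9 256.9]
0.8 [447.9 -34.9 155.5] [356.9 272.4] [370.  259.3]
0.85 [450.1 -35.  145.3] [355.9 274.6] [368.9 261.5]
```

The grip blob matches q ≈ 0.77 with the tip still on top, and the force is relaxed. I'm continuing slowly up the arc.

jog_arm(
  increments=[
    [1, 0, -0.005, -0.04, 0],
    [1, 0, -0.01, -0.08, 0],
    [1, 0, -0.015, -0.12, 0],
    [1, 0, -0.02, -0.16, 0],
    [1, 0, -0.02, -0.2, 0],
  ],
)

```text
time_s: 31.37
tcp_pos: [451.0, -35.0, 173.1]
eef_rot: [[0.033, 0.999, 0.001], [0.999, -0.033, 0.0], [0.0, 0.001, -1.0]]
force: [2.0, -1.2, 3.5]
width: 0.5
gripper_force: 1.6
```

jog_arm(
  increments=[
    [1, 0, -0.005, -0.05, 0],
    [1, 0, -0.01, -0.1, 0],
    [1, 0, -0.01, -0.15, 0],
    [1, 0, -0.01, -0.2, 0],
    [1, 0, -0.01, -0.25, 0],
  ],
)

```text
time_s: 31.78
tcp_pos: [450.8, -35.1, 198.5]
eef_rot: [[0.033, 0.999, 0.003], [0.999, -0.033, -0.0], [-0.0, 0.003, -1.0]]
force: [4.5, -0.5, 2.5]
width: 0.8
gripper_force: 1.7
```

jog_arm(
  increments=[
    [1, 0, 0.004, -0.05, 0],
    [1, 0, 0.008, -0.1, 0],
    [1, 0, 0.015, -0.15, 0],
    [1, 0, 0.022, -0.2, 0],
    [1, 0, 0.03, -0.25, 0],
  ],
)

```text
time_s: 32.2
tcp_pos: [452.3, -35.1, 222.6]
eef_rot: [[0.033, 0.999, -0.001], [0.999, -0.033, 0.0], [0.0, -0.001, -1.0]]
force: [2.3, -0.5, 1.3]
width: 0.4
gripper_force: 0.9
```

jog_arm(
  increments=[
    [1, 0, 0.015, -0.045, 0],
    [1, 0, 0.03, -0.09, 0],
    [1, 0, 0.04, -0.135, 0],
    [1, 0, 0.055, -0.18, 0],
    [1, 0, 0.07, -0.23, 0],
  ],
)

```text
time_s: 32.62
tcp_pos: [459.5, -35.4, 245.6]
eef_rot: [[0.033, 0.999, -0.001], [0.999, -0.033, 0.0], [0.0, -0.001, -1.0]]
force: [1.8, -0.0, 0.2]
width: 0.5
gripper_force: 0.7
```

jog_arm(
  increments=[
    [1, 0, 0.015, -0.045, 0],
    [1, 0, 0.03, -0.09, 0],
    [1, 0, 0.045, -0.13, 0],
    [1, 0, 0.06, -0.17, 0],
    [1, 0, 0.075, -0.21, 0],
  ],
)

```text
time_s: 33.03
tcp_pos: [467.1, -35.7, 266.7]
eef_rot: [[0.033, 0.999, -0.0], [0.999, -0.033, 0.0], [0.0, -0.0, -1.0]]
force: [1.4, 0.1, 1.3]
width: 0.4
gripper_force: 0.4
```

jog_arm(
  increments=[
    [1, 0, 0.018, -0.035, 0],
    [1, 0, 0.036, -0.07, 0],
    [1, 0, 0.054, -0.105, 0],
    [1, 0, 0.07, -0.14, 0],
    [1, 0, 0.085, -0.17, 0],
  ],
)

```text
time_s: 33.45
tcp_pos: [475.7, -35.9, 283.7]
eef_rot: [[0.033, 0.999, -0.0], [0.999, -0.033, 0.0], [0.0, -0.0, -1.0]]
force: [0.7, -1.1, 0.4]
width: 0.5
gripper_force: 0.3
```

jog_arm(
  increments=[
    [1, 0, 0.016, -0.03, 0],
    [1, 0, 0.032, -0.06, 0],
    [1, 0, 0.048, -0.09, 0],
    [1, 0, 0.064, -0.12, 0],
    [1, 0, 0.08, -0.15, 0],
  ],
)

```text
time_s: 33.87
tcp_pos: [483.6, -36.2, 298.6]
eef_rot: [[0.033, 0.999, -0.0], [0.999, -0.033, 0.0], [0.0, -0.0, -1.0]]
force: [0.7, 0.4, 0.1]
width: 0.4
gripper_force: 0.1
```

Now near rest: I'll rise off slowly, then lift well clear and check.

jog_arm(
  increments=[
    [1, 0, 0.005, -0.03, 0],
    [1, 0, 0.005, -0.06, 0],
    [1, 0, 0.005, -0.09, 0],
    [1, 0, 0.005, -0.12, 0],
    [1, 0, 0.005, -0.15, 0],
  ],
)

```text
time_s: 34.28
tcp_pos: [484.0, -36.2, 313.7]
eef_rot: [[0.033, 0.999, -0.0], [0.999, -0.033, 0.0], [0.0, -0.0, -1.0]]
force: [0.3, -0.3, -0.9]
width: 0.1
gripper_force: 0.0
```

jog_arm(
  increments=[
    [1, 0, 0, -0.12, 0],
    [1, 0, 0, -0.25, 0],
    [1, 0, 0, -0.4, 0],
    [1, 0, 0, -0.55, 0],
    [1, 0, 0, -0.7, 0],
  ],
)

```text
time_s: 34.7
tcp_pos: [484.2, -36.3, 385.6]
eef_rot: [[0.033, 0.999, 0.001], [0.999, -0.033, -0.0], [-0.0, 0.001, -1.0]]
force: [1.0, -0.5, 0.5]
width: 0.4
gripper_force: 0.0
```

jog_arm(
  increments=[
    [1, 0.15, -0.2, 0, 0],
    [1, 0.3, -0.4, 0, 0],
    [1, 0.45, -0.6, 0, 0],
    [1, 0.6, -0.8, 0, 0],
    [1, 0.8, -1, 0, 0],
  ],
)

```text
time_s: 35.12
tcp_pos: [386.0, 47.2, 384.8]
eef_rot: [[0.034, 0.999, 0.002], [0.999, -0.034, -0.001], [-0.001, 0.002, -1.0]]
force: [-0.0, 0.2, -0.1]
width: 0.3
gripper_force: 0.0
```

jog_arm(
  increments=[
    [1, 0.2, 0, 0, 0],
    [1, 0.4, 0, 0, 0],
    [1, 0.6, 0, 0, 0],
    [1, 0.8, 0, 0, 0],
    [1, 1, 0, 0, 0],
  ],
)

```text
time_s: 35.53
tcp_pos: [390.1, 148.0, 385.1]
eef_rot: [[0.033, 0.999, 0.002], [0.999, -0.033, 0.0], [0.0, 0.002, -1.0]]
force: [0.2, -1.2, -0.5]
width: 0.7
gripper_force: 0.0
```

```bash
python3 tl.py; python3 - <<'E'
from h import *
a=cv2.imread('pics/top0.png');b=snap("top","end_t.png");c=eyes.calibration("top");s=snap("scene","end_s.png")
m=np.zeros(b.shape[:2],np.uint8);m[255:295,312:400]=(b[255:295,312:400].max(2)<30)*255
k=max(cv2.findContours(m,0,1)[0],key=cv2.contourArea);print("grip",cv2.minAreaRect(k),"was (355.5,273) 63x10")
for n,(u,v) in (("oil",(443,178)),("cin",(427,252)),("ind",(221,333))):
    w=(slice(v-12,v+12),slice(u-12,u+12));print(n,"diff",np.abs(a[w].astype(int)-b[w]).mean().round(1))
o=np.hstack([cv2.resize(b[180:290,240:400],(400,275),interpolation=cv2.INTER_CUBIC),cv2.resize(s[190:300,235:395],(400,275),interpolation=cv2.INTER_CUBIC)])
cv2.imwrite('pics/end.png',o)
E
```

```text
[324 222]
309 214 31 26 left y 46.3 right y -23.7 front x 582.4
[389.91577668 150.58144562 384.95783336] [-0.69402855  1.33579395 -0.0509672 ]
grip ((355.9999694824219, 272.9999694824219), (61.99999237060547, 9.999998092651367), -0.0) was (355.5,273) 63x10
oil diff 3.6
cin diff 3.5
ind diff 84.6
```

View pics/end.png

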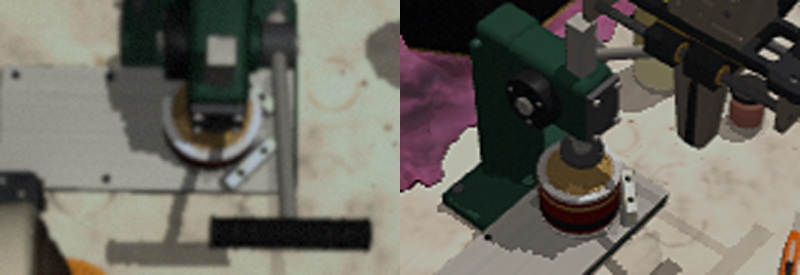

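The final picture shows the tin in the vee against both bars, its lid level inside the rim under the raised foot. The grip is back at its rest pixel (356,273). The bottle and the cinnabar jar look unchanged, and the indigo jar's spot is only hidden by the arm. Handing in.

```bash
python3 -c "
from h import *
print(r.hand_in())"
```

```text
the job is handed in; nothing more can be done
None
```

I handed the job in (result not reported): the tin stands in the vee, lid pressed home at about 18.5 N on the grip, lever eased back to rest; I pushed the tin with the orange look-alike, then put that back within a few mm.

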